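# Set the still life back on its chalk marks

## Robot

A 6-joint arm with a two-finger parallel gripper is mounted at the origin on the work surface. World frame = base frame: x ahead of the robot, y to its left, z up, the work surface at z = 0. Lengths are in m, angles in rad, forces in N, time in s.
With the tool pointing down it reaches from about 0.3 to 0.875 m from the base axis. Payload 6.4 kg.
Tool frame: the origin (TCP) lies at the very end of the fingers, on their centre line; the grasp point (between the pads) lies tcp_to_grasp behind it (tcp_to_grasp is the distance from the TCP to the grasp point, in m); z points along the fingers, y is the direction in which the jaws open and shut (so a half turn about z gives the same grasp; the last joint's range is limited). The gripper opens to 85 mm and grips with 20 to 120 N. Pads are 22 mm wide; open, the fingers measure 114 mm over their backs; the gripper's body (76 mm by 85 mm) begins 54 mm behind the grasp point. The pads swing forward as they close: fully open they stand 13 mm farther back than shut.
Start: joints at [-0.206, 0.181, 1.607, -0, 1.354, -0.206], TCP at [0.575, 0, 0.231] pointing down, gripper open.
Joint ranges: [-2.99, 2.99], [-0.89, 2.07], [0.3, 2.58], [-1.14, 4.28], [0, 2.63], [-3.12, 3.12]. Speed limits (rad/s): [2.57, 2.57, 3.01, 3.14, 3.14, 3.14].

## Interface

Orientations are given as a unit quaternion [w, x, y, z].
In Python, from bench import get_obs, camera, hand_in, tcp_to_grasp gives the robot as it stands.
- The arm moves only by the shell command python3 -m inch 'ROWS' [OPENING]. ROWS is JSON, a list of rows, each an object with "delta_pos": the shift along the tool's x, y, z in cm, a list of three; "rotation": the turn, a rotation vector about the tool's x, y, z in rad, a list of three. In form: [{"delta_pos": [x, y, z], "rotation": [rx, ry, rz]}, ...]. A call has 1 to 10 rows; each row shifts and turns the commanded pose from where the row before left it, along the tool's axes as they then stand; what a row does not reach is not made up. A row lasts 1/10 s, in which the tool goes at most 50 mm and 8.59 degrees, less where a joint would pass 70% of its speed; a pose out of reach is approached as far as the arm can. A call is refused whole if a number of a shift passes 5 or a number of a turn 0.15, either way. A call with a gripper value outside its range is refused whole. OPENING is the finger opening in cm, from 0 to 8.54, set as the call begins (- or left out, the last holds). The fingers move at their own pace and stop on an object; the grip force is fixed at half the most. Time passes only in rows, so rows that do not move let the fingers close. It gives the time, the measured TCP pose, the force and the opening at its end, in the units of the state.
- get_obs(): the state, without advancing time (a new reading comes with each control period).
- camera(name): name is "scene" or "side" or "wrist"; returns a dict with "color" (384x512x3 uint8, red, green, blue), "vfov" (degrees; the focal length in pixels is half the picture's height over the tangent of half this angle, whatever the lens; pixels are square), "cx", "cy" (the principal point, pixels), "eye" and "orientation" of the camera in the world; the wrist camera has in their place "T_tool_cam" (4x4, takes a point from camera to tool coordinates, whose origin is the TCP and whose axes are the flange's). Camera axes: x right, y down, z forward; pixel columns grow to the right and rows downward; lengths in m; the calibration is good to about 2 mm. A picture is of the moment at which its call begins: read the wrist's pose just before it. There is no depth.
- hand_in(): hands the job in, once; it reports no verdict.
The state is a dict: "time_s": time; "q": joint angles; "dq": joint speeds; "joint_efforts": joint torques, N m; "eef_pos": TCP position; "eef_rot": TCP orientation; "wrist_force": force on the tool from outside, world axes, zero at the start; "torque": the same for the moment, N m; "opening": opening from 0.0 (shut) to 1.0 (fully open).
Only numpy, scipy, OpenCV 4.12 (cv2) and the standard library are available. Lean on these libraries where they do the work, as an engineer would, in place of code of your own. Each camera call takes 0.05 s, during which the arm holds its last target.

## Task

The still life was cleared off its grey board onto the bare table beside it; set it up again for the next painting session. Stand each of the four props - the wooden box, the lidded pot, the bottle and the candlestick - upright on the board in the chalk outline that was drawn round its own foot, with the box and the square-footed candlestick turned to fit their outlines. Set them down gently without dropping or tipping any of them, and leave the jar of brushes and the glove carton where they are.

Things in the scene. Friction and masses are not known exactly. Their poses are not given: they have to be found in the camera images.
- box: Loose small hinged wooden box, shut (lid held fast), 110 long (its x axis) x 60 wide (its y axis) x 61 mm high, brass clasp and hinges on its long sides, about 0.25 kg. Starts flat on the bare table on the robot's right. Origin: centre of the underside, z up. Easily gripped across its 60 mm width from above.
- pot: Loose round white ceramic pot with dark wooden lid and knob (lid stays on), about 0.45 kg. Foot 84 mm, body 85 mm in diameter, 66 mm high; flat lid, 82 mm in diameter, top at 76 mm; knob from 76 to 104 mm above the underside, 20 mm in diameter widening to 25 mm from 92 mm up: carry it by the knob, fingertips just above the lid. Origin: centre of the underside, z up.
- bottle: Loose stubby green glass bottle, empty, 180 mm high, 60 mm in diameter up to 98 mm, then a shoulder to a neck 26 mm in diameter from 138 to 172 mm, lip 29 mm in diameter at the top, about 0.35 kg. Can be held by the neck from above. Origin: centre of the underside, z up.
- candlestick: Loose brass candlestick, 130 mm high, about 0.5 kg: square foot 70 x 70 mm and 10 mm thick with a 54 mm square step to 18 mm, slender stem, and a cylindrical candle socket 28 mm in diameter from 86 to 130 mm above the underside, by which it can be held from above. Origin: centre of the underside, z up, x and y along the sides of the foot.
- outline_box: White chalk rectangle 118 x 68 mm (long side along its x axis), where the wooden box goes, either way round. It is only a drawn line, with no height to speak of, on the flat grey board on the robot's left; its origin is the centre of the outline, at the level of the board's upper face (9 mm above the table top, z = 0.009 in the world), z up.
- outline_pot: White chalk circle 92 mm in diameter (the larger of the two circles), where the lidded pot goes. It is only a drawn line, with no height to speak of, on the flat grey board on the robot's left; its origin is the centre of the outline, at the level of the board's upper face (9 mm above the table top, z = 0.009 in the world), z up.
- outline_bottle: White chalk circle 68 mm in diameter (the smaller of the two circles), where the bottle goes. It is only a drawn line, with no height to speak of, on the flat grey board on the robot's left; its origin is the centre of the outline, at the level of the board's upper face (9 mm above the table top, z = 0.009 in the world), z up.
- outline_candlestick: White chalk square 78 x 78 mm (sides along its x and y axes), where the candlestick goes, any quarter turn. It is only a drawn line, with no height to speak of, on the flat grey board on the robot's left; its origin is the centre of the outline, at the level of the board's upper face (9 mm above the table top, z = 0.009 in the world), z up.
- brush_jar: Bystander: loose glass jar 82 mm in diameter and 118 mm high with paint brushes standing in it to about 0.30 m, on the far right; must stay where it is. Origin: centre of the underside.
- glove_carton: Bystander: loose glove carton 220 (x) x 115 (y) x 72 mm high on the far left; must stay where it is. Origin: centre of the underside.
Mind the look-alikes: they are no part of the job. Leave any blue or purple look-alike of the candlestick alone.

How it is judged:
By the outcome, as a careful person would: the job done as asked, in the order asked, and still so for the second after the job is handed in, with the robot touching nothing.
It also fails if it takes over 126 s, if anything falls off the work surface, if the arm or the gripper's body presses on something with over 40 N, if the wrist force passes 120 N, or if a joint passes its speed limit or range.

## Working session

There is one attempt and no reset: what is moved stays moved. The work goes in short steps, Python scripts to look and compute and a shell command to move; the robot and the scene stay as the last step left them, time stands still between calls to the robot, and variables do not carry over. Pictures are saved under pics/ and viewed, and the job is handed in when it is done.

```bash
ls; mkdir -p pics; python3 - <<'E'
from bench import *
import bench,cv2
print(tcp_to_grasp, get_obs())
for n in ("scene","side","wrist"):
    c=camera(n); print(n,{k:v for k,v in c.items() if k!='color'})
    cv2.imwrite(f'pics/{n}0.png',c['color'][:,:,::-1])
E
```

```text
pics
0.0187 {'time_s': 0.0, 'q': array([-2.06279765e-01,  1.81562331e-01,  1.60801119e+00,  1.77072854e-05,
        1.35379770e+00, -2.06343196e-01]), 'dq': array([-5.54314564e-05, -8.23077029e-04,  6.78375518e-04,  5.68039632e-04,
       -3.63590765e-05,  1.74071875e-04]), 'joint_efforts': array([ 3.41415571e-04, -4.44869328e+01, -3.51340663e+01, -2.51131587e-04,
        9.11703974e-03,  3.43231875e-05]), 'eef_pos': array([5.74445918e-01, 1.50719517e-04, 2.30370648e-01]), 'eef_rot': array([-7.49027121e-04,  7.07085428e-01,  7.07127574e-01, -4.79433588e-04]), 'wrist_force': array([0.44415129, 0.31105165, 0.02443052]), 'torque': array([0.03504134, 0.03056178, 0.01520857]), 'opening': 0.9980980461378328}
scene {'vfov': 46.27847288533991, 'cx': 257.99851478382794, 'cy': 196.96187872757227, 'eye': array([ 1.54044441, -0.30801616,  1.18216683]), 'orientation': array([-0.29456629,  0.75841583,  0.54281251, -0.20830436])}
side {'vfov': 49.52189647185553, 'cx': 254.3669961609585, 'cy': 188.74841726571304, 'eye': array([-0.00203352,  0.94770424,  0.90819109]), 'orientation': array([ 0.11953077, -0.2381246 ,  0.86401101, -0.42719322])}
wrist {'vfov': 68.96206573658058, 'cx': 252.7978665764176, 'cy': 196.2820367817255, 'T_tool_cam': array([[ 1.10139169e-05, -9.59249600e-01, -2.82560091e-01,
         7.18454648e-02],
       [ 9.99999737e-01, -1.94259112e-04,  6.98459888e-04,
         1.87606446e-04],
       [-7.24887240e-04, -2.82560025e-01,  9.59249346e-01,
        -1.42479819e-01],
       [ 0.00000000e+00,  0.00000000e+00,  0.00000000e+00,
         1.00000000e+00]])}
```

View pics/scene0.png

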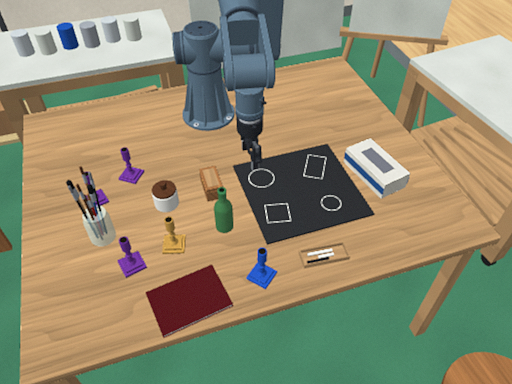

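View pics/side0.png

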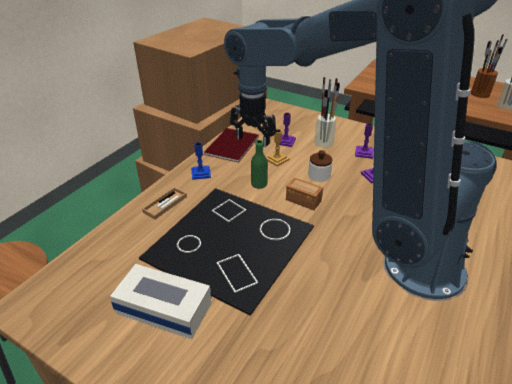

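View pics/wrist0.png

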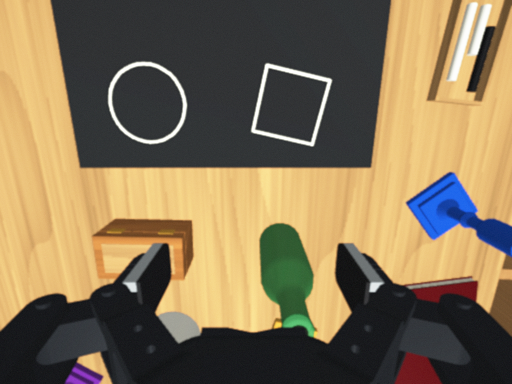

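The scene view shows box (210,183), pot (165,195), bottle (223,212), brass candlestick (173,240). The outlines are pot (261,178), box (315,167), candlestick (278,212) and bottle (331,203). Purple and blue look-alikes stand around them. Next I measure the outlines in all three views.

```bash
cat > h.py <<'E'
import numpy as np, cv2
from scipy.spatial.transform import Rotation as R
from bench import get_obs, camera, tcp_to_grasp
def rq(q): return R.from_quat([q[1],q[2],q[3],q[0]])
class V: pass
def view(n):
    o=get_obs(); c=camera(n); v=V(); v.n=n; v.img=c['color']; v.o=o
    v.f=192/np.tan(np.radians(c['vfov']/2)); v.cx,v.cy=c['cx'],c['cy']
    if n=='wrist':
        T=np.eye(4); T[:3,:3]=rq(o['eef_rot']).as_matrix(); T[:3,3]=o['eef_pos']
        W=T@np.array(c['T_tool_cam']); v.Rm=W[:3,:3]; v.eye=W[:3,3]
    else: v.Rm=rq(c['orientation']).as_matrix(); v.eye=np.array(c['eye'])
    v.hsv=cv2.cvtColor(v.img,cv2.COLOR_RGB2HSV)
    return v
def cast(v,uv,z):
    uv=np.atleast_2d(np.array(uv,float)); d=np.c_[(uv[:,0]-v.cx)/v.f,(uv[:,1]-v.cy)/v.f,np.ones(len(uv))]@v.Rm.T
    return v.eye+d*((z-v.eye[2])/d[:,2])[:,None]
def proj(v,P):
    p=(np.atleast_2d(P)-v.eye)@v.Rm; return np.c_[p[:,0]/p[:,2]*v.f+v.cx,p[:,1]/p[:,2]*v.f+v.cy]
def save(v,name,s=1): cv2.imwrite(f'pics/{name}.png',cv2.resize(v.img[:,:,::-1],None,fx=s,fy=s,interpolation=cv2.INTER_CUBIC))
def outlines(v):
    dark=(v.hsv[...,2]<75).astype(np.uint8)
    m=((v.hsv[...,2]>100)&(v.hsv[...,1]<60)).astype(np.uint8)
    cs,h=cv2.findContours(m,cv2.RETR_CCOMP,cv2.CHAIN_APPROX_NONE)
    for i,c in enumerate(cs):
        if h[0][i][3]<0: continue      # holes only
        j=h[0][i][3]; 
        if cv2.contourArea(c)<100: continue
        hm=np.zeros_like(m); cv2.drawContours(hm,cs,i,1,-1)
        if dark[hm>0].mean()<.7: continue
        out=[]
        for k in (i,j):
            P=cast(v,cs[k][:,0,:],.009)[:,:2].astype(np.float32)
            r=cv2.minAreaRect(P); out.append((np.array(r[0]),np.array(r[1])*1e3,r[2]))
        A=cv2.contourArea(P)/np.prod(r[1])
        print(v.n,'ctr in',out[0][0].round(4),'out',out[1][0].round(4),'size mm',out[0][1].round(1),out[1][1].round(1),'ang %.1f %.1f'%(out[0][2],out[1][2]),'fill %.2f'%A)
E
python3 - <<'E'
from h import *
for n in("scene","side","wrist"):
    outlines(view(n))
E
```

```text
scene ctr in [0.6211 0.0814] out [0.6209 0.0812] size mm [76.6 77.2] [85.8 87. ] ang 77.7 77.4 fill 0.91
scene ctr in [0.6378 0.2738] out [0.6376 0.2736] size mm [66.5 60.7] [74.  70.1] ang 71.3 71.3 fill 0.79
scene ctr in [0.4441 0.0831] out [0.432  0.0897] size mm [86.8 87.1] [ 98.1 126.7] ang 35.5 62.7 fill 0.61
scene ctr in [0.4512 0.2952] out [0.451  0.2951] size mm [ 67.5 117.9] [ 75.2 127.9] ang 58.6 58.6 fill 0.92
side ctr in [0.4512 0.2951] out [0.4509 0.2948] size mm [ 65.8 118.3] [ 74.3 124.8] ang 58.3 58.7 fill 0.94
side ctr in [0.6377 0.2746] out [0.639  0.2737] size mm [64.8 63.6] [72.7 71.3] ang 89.5 89.5 fill 0.77
side ctr in [0.4449 0.0819] out [0.4426 0.0831] size mm [86.2 88.2] [95.2 92.6] ang 30.7 30.7 fill 0.81
side ctr in [0.6217 0.0799] out [0.6212 0.0807] size mm [78.3 78.9] [84.9 85.1] ang 78.5 77.2 fill 0.92
wrist ctr in [0.6207 0.0815] out [0.6208 0.0815] size mm [74.4 74.4] [84.2 84.3] ang 77.5 77.4 fill 0.97
wrist ctr in [0.4437 0.084 ] out [0.4435 0.0839] size mm [87.  87.2] [97.4 96.9] ang 24.6 24.8 fill 0.78
```

```bash
python3 - <<'E'
from h import *
v=view('scene'); im=v.img[130:300,80:390]; cv2.imwrite('pics/sc_crop.png',cv2.resize(im[:,:,::-1],None,fx=2.5,fy=2.5,interpolation=cv2.INTER_CUBIC))
E
```

```text
(no output)
```

View pics/sc_crop.png

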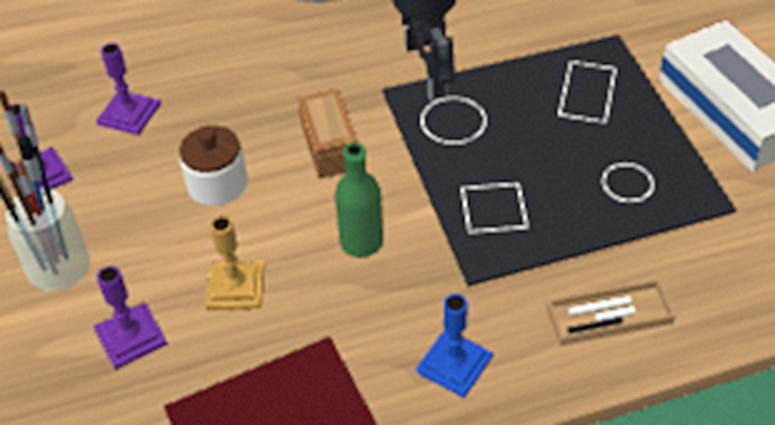

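All outline views agree within about 1.5 mm. Next, rough prop positions.

```bash
python3 - <<'E'
from h import *
v=view('scene')
for n,u,z in(("pot",(164,183),.104),("cand",(168.8,219.6),.13),("bottle",(221.6,190),.18),("box",(210.8,175.6),.061),("jartop",(100,215),.118)):
    print(n,cast(v,u,z).round(3))
print(get_obs()['time_s'])
E
```

```text
pot [[ 0.454 -0.263  0.104]]
cand [[ 0.637 -0.28   0.13 ]]
bottle [[ 0.616 -0.105  0.18 ]]
box [[ 0.427 -0.098  0.061]]
jartop [[ 0.541 -0.476  0.118]]
0.4
```

```bash
python3 -m inch '[{"delta_pos":[-1,-0.5,-3],"rotation":[0,0,0]},{"delta_pos":[-2,-0.5,-2],"rotation":[0,0,0]},{"delta_pos":[-3,-0.5,-2],"rotation":[0,0,0]},{"delta_pos":[-3,-0.5,-2],"rotation":[0,0,0]},{"delta_pos":[-3,-0.5,-2],"rotation":[0,0,0]},{"delta_pos":[-3,-0.5,-1],"rotation":[0,0,0]},{"delta_pos":[-3,-0.5,-1],"rotation":[0,0,0]},{"delta_pos":[-2,-0.5,0],"rotation":[0,0,0]},{"delta_pos":[-2,-0.5,0],"rotation":[0,0,0]},{"delta_pos":[0,0,0],"rotation":[0,0,0]}]' ; python3 - <<'E'
from h import *
v=view('wrist'); save(v,'w1',1.5); print(v.o['eef_pos'],v.o['eef_rot'],v.o['dq'].round(3))
import pickle; pickle.dump(v,open('w1.pkl','wb'))
E
```

```text
time_s: 1.4
eef_pos: [0.5293, -0.2223, 0.3611]
eef_rot: [0.0, 0.708, 0.706, -0.0]
wrist_force: [-0.3, 1.0, -0.0]
opening: 0.999
[ 0.52933225 -0.22226125  0.36110131] [ 5.10821168e-05  7.08173486e-01  7.06038375e-01 -3.52055588e-04] [ 0.042 -0.005  0.011  0.025  0.008  0.033]
```

View pics/w1.png

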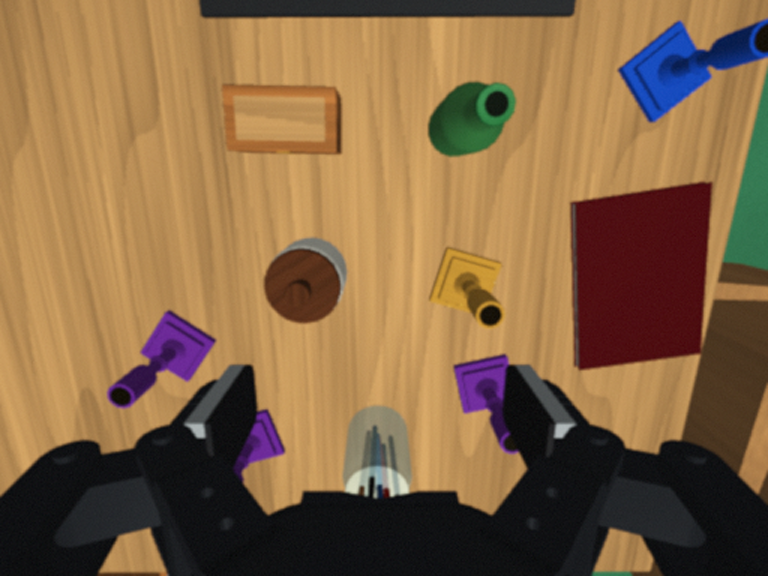

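The wrist view (x1.5) shows box (280,118), bottle lip (496,104), pot lid (305,286), brass foot (466,281) and socket (488,313). I zoom in for exact edges.

```bash
python3 - <<'E'
from h import *
import pickle; v=pickle.load(open('w1.pkl','rb'))
a=v.img[45:115,135:245]; b=v.img[45:115,270:360]; c=v.img[150:225,165:245]; d=v.img[155:225,275:345]
def z(a,s=4): return cv2.resize(a,(400,300),interpolation=cv2.INTER_CUBIC)[:,:,::-1]
cv2.imwrite('pics/w1z.png',np.vstack([np.hstack([z(a),z(b)]),np.hstack([z(c),z(d)])]))
E
```

```text
(no output)
```

View pics/w1z.png

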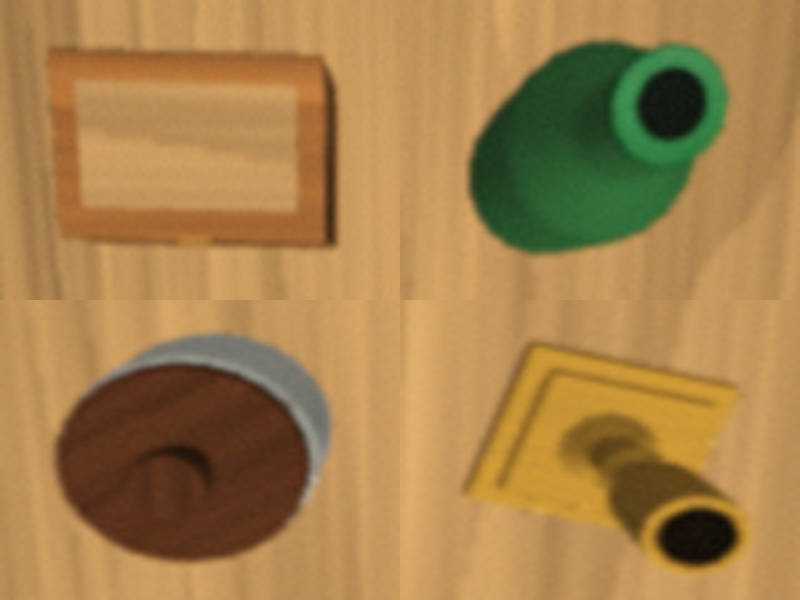

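```bash
python3 - <<'E'
from h import *
import pickle; v=pickle.load(open('w1.pkl','rb'))
def px(p,w,h,ox,oy): 
    p=np.atleast_2d(p).astype(float); return np.c_[(p[:,0]+.5)*w/400-.5+ox,(p[:,1]+.5)*h/300-.5+oy]
B=cast(v,px([(48,52),(322,57),(324,243),(60,238)],110,70,135,45),.061)
print('box',B.mean(0).round(4),B[:,:2].round(4).tolist(),np.linalg.norm(np.roll(B,-1,0)-B,axis=1).round(4))
for a,b in((0,1),(3,2)): d=B[b]-B[a]; print(np.degrees(np.arctan2(d[1],d[0])))
for a,b in((0,3),(1,2)): d=B[b]-B[a]; print(np.degrees(np.arctan2(d[1],d[0]))+90)
print('bottle',cast(v,px([(269,104),(272,103)],90,70,270,45),.18).round(4))
# lid mask
h=v.hsv; m=((h[...,2]<130)&(h[...,1]>110)).astype(np.uint8)
for nm,(x0,y0,x1,y1),z in(('lid',(165,150,245,225),.076),):
    mm=np.zeros_like(m); mm[y0:y1,x0:x1]=m[y0:y1,x0:x1]
    cs,_=cv2.findContours(mm,0,cv2.CHAIN_APPROX_NONE); c=max(cs,key=cv2.contourArea)
    P=cast(v,c[:,0],z)[:,:2].astype(np.float32); print(nm,cv2.minEnclosingCircle(P),cv2.fitEllipse(P))
F=cast(v,px([(133,45),(338,88),(67,193)],70,70,275,155),.010)
print('foot',F.round(4).tolist(),'ctr',((F[1]+F[2])/2).round(4),np.linalg.norm(F[1:]-F[0],axis=1))
for k in(1,2): d=F[k]-F[0]; print(np.degrees(np.arctan2(d[1],d[0])))
print('socket',cast(v,px([(297,236)],70,70,275,155),.13).round(4))
# jar, others
print('jar',cast(v,[(252,320)],.118).round(3),'purple',cast(v,np.array([(481,383),(179,346)])/1.5,.01).round(3))
E
```

```text
box [ 0.4327 -0.1017  0.061 ] [[0.3792, -0.0712], [0.4875, -0.0731], [0.4864, -0.1323], [0.3777, -0.1303]] [0.1083 0.0592 0.1087 0.0591]
-0.9767189095608212
-1.0445279244406043
-1.4681082095465712
-1.0921853474036425
bottle [[ 0.6123 -0.1048  0.18  ]
 [ 0.613  -0.1046  0.18  ]]
lid ((0.44773972034454346, -0.26700544357299805), 0.04041321575641632) ((0.4473888874053955, -0.2674501836299896), (0.07801599055528641, 0.07867109030485153), 138.66920471191406)
foot [[0.61, -0.2384, 0.01], [0.6754, -0.2568, 0.01], [0.5914, -0.3027, 0.01]] ctr [ 0.6334 -0.2797  0.01  ] [0.06793085 0.06697364]
-15.748893873920832
-106.1177589648768
socket [[ 0.6338 -0.2807  0.13  ]]
jar [[ 0.528 -0.477  0.118]] purple [[ 0.662 -0.417  0.01 ]
 [ 0.274 -0.364  0.01 ]]
```

Sizes check out: box 108x59, foot 67–68, lid 78–80 mm, socket within 1 mm of the foot centre. I'll take the box first, with a helper for tool-frame deltas.

```bash
cat > g.py <<'E'
import sys
from h import *
# usage g.py x y z jawdeg : shows shift still to go, in tool axes (cm), as tool stands / after turning
x,y,z,a=map(float,sys.argv[1:5])
o=get_obs(); Rm=rq(o['eef_rot']).as_matrix()
yaw=np.degrees(np.arctan2(Rm[1,1],Rm[0,1]))
d=np.array([x,y,z])-o['eef_pos']
dy=(a-yaw+180)%360-180
t=np.radians(a)
print('t %.1f yaw %.2f  tilt %.2f,%.2f deg'%(o['time_s'],yaw,np.degrees(Rm[0,2]),np.degrees(Rm[1,2])),'pos',o['eef_pos'].round(4),'q1,q6',o['q'][[0,5]].round(2),'F',np.round(o['wrist_force'],1),'open',round(o['opening'],3))
print('rz to go %.3f'%np.radians(-dy),' shift cm now:',(Rm.T@d*100).round(2),' after turn:',np.round([100*(-d[0]*np.sin(t)+d[1]*np.cos(t)),100*(d[0]*np.cos(t)+d[1]*np.sin(t)),-100*d[2]],2))
E
python3 g.py .4325 -.1015 .12 88.9
```

```text
t 1.4 yaw -0.12  tilt -0.01,0.02 deg pos [ 0.5297 -0.2209  0.3611] q1,q6 [-0.6 -0.6] F [ 0.3 -0.2 -0.4] open 0.996
rz to go -1.554  shift cm now: [11.91 -9.74 24.12]  after turn: [ 9.94 11.75 24.11]
```

```bash
python3 -m inch '[{"delta_pos":[0,0,0],"rotation":[0,0,-0.15]},{"delta_pos":[0,0,0],"rotation":[0,0,-0.15]},{"delta_pos":[0,0,0],"rotation":[0,0,-0.15]},{"delta_pos":[0,0,0],"rotation":[0,0,-0.15]},{"delta_pos":[0,0,0],"rotation":[0,0,-0.15]},{"delta_pos":[0,0,0],"rotation":[0,0,-0.15]},{"delta_pos":[0,0,0],"rotation":[0,0,-0.15]},{"delta_pos":[0,0,0],"rotation":[0,0,-0.15]},{"delta_pos":[0,0,0],"rotation":[0,0,-0.15]},{"delta_pos":[0,0,0],"rotation":[0,0,-0.15]}]'; python3 -m inch '[{"delta_pos":[1,1,2],"rotation":[0,0,-0.054]},{"delta_pos":[1,1,2],"rotation":[0,0,0]},{"delta_pos":[2,2,3],"rotation":[0,0,0]},{"delta_pos":[2,2,3],"rotation":[0,0,0]},{"delta_pos":[2,2,3],"rotation":[0,0,0]},{"delta_pos":[1,2,3],"rotation":[0,0,0]},{"delta_pos":[1,1.7,3],"rotation":[0,0,0]},{"delta_pos":[0,0,2],"rotation":[0,0,0]},{"delta_pos":[0,0,0],"rotation":[0,0,0]},{"delta_pos":[0,0,0],"rotation":[0,0,0]}]'; python3 g.py .4325 -.1015 .02 88.9
```

```text
time_s: 2.45
eef_pos: [0.5303, -0.2187, 0.3613]
eef_rot: [0.0, 0.032, 0.999, 0.0]
wrist_force: [-0.4, -0.2, 0.1]
opening: 0.999
time_s: 3.45
eef_pos: [0.433, -0.1004, 0.1519]
eef_rot: [0.0, 0.008, 1.0, -0.0]
wrist_force: [0.3, -0.7, 0.3]
opening: 1.0
t 3.5 yaw 89.08  tilt 0.02,-0.00 deg pos [ 0.433  -0.1004  0.1519] q1,q6 [-0.5  -2.05] F [ 0.3 -0.7  0.3] open 1.0
rz to go 0.003  shift cm now: [ 0.05 -0.11 13.19]  after turn: [ 0.05 -0.11 13.19]
```

```bash
python3 -m inch '[{"delta_pos":[0,-0.1,2],"rotation":[0,0,0]},{"delta_pos":[0,0,2],"rotation":[0,0,0]},{"delta_pos":[0,0,2],"rotation":[0,0,0]},{"delta_pos":[0,0,2],"rotation":[0,0,0]},{"delta_pos":[0,0,2],"rotation":[0,0,0]},{"delta_pos":[0,0,1.5],"rotation":[0,0,0]},{"delta_pos":[0,0,1],"rotation":[0,0,0]},{"delta_pos":[0,0,0.7],"rotation":[0,0,0]},{"delta_pos":[0,0,0],"rotation":[0,0,0]}]'; python3 g.py .4325 -.1015 .02 88.9; python3 -m inch '[{"delta_pos":[0,0,0],"rotation":[0,0,0]},{"delta_pos":[0,0,0],"rotation":[0,0,0]},{"delta_pos":[0,0,0],"rotation":[0,0,0]},{"delta_pos":[0,0,0],"rotation":[0,0,0]},{"delta_pos":[0,0,0],"rotation":[0,0,0]},{"delta_pos":[0,0,0],"rotation":[0,0,0]},{"delta_pos":[0,0,0],"rotation":[0,0,0]},{"delta_pos":[0,0,0],"rotation":[0,0,0]}]' 0;python3 g.py .4325 -.1015 .02 88.9
```

```text
time_s: 4.35
eef_pos: [0.4328, -0.102, 0.0193]
eef_rot: [0.0, 0.008, 1.0, 0.0]
wrist_force: [0.0, 0.4, 0.1]
opening: 0.999
t 4.3 yaw 89.03  tilt 0.00,0.00 deg pos [ 0.4328 -0.102   0.0193] q1,q6 [-0.5  -2.05] F [0.  0.4 0.1] open 0.999
rz to go 0.002  shift cm now: [ 0.04  0.05 -0.07]  after turn: [ 0.04  0.05 -0.07]
time_s: 5.15
eef_pos: [0.4334, -0.1021, 0.0203]
eef_rot: [0.001, 0.008, 1.0, -0.0]
wrist_force: [-1.3, 1.1, 6.2]
opening: 0.693
t 5.2 yaw 89.03  tilt 0.10,-0.04 deg pos [ 0.4334 -0.1021  0.0203] q1,q6 [-0.5  -2.05] F [-1.3  1.1  6.2] open 0.693
rz to go 0.002  shift cm now: [0.09 0.06 0.03]  after turn: [0.09 0.06 0.03]
```

```bash
python3 -m inch '[{"delta_pos":[0,0,-0.5],"rotation":[0,0,0]},{"delta_pos":[0,0,-1],"rotation":[0,0,0]},{"delta_pos":[0,0,-2],"rotation":[0,0,0]},{"delta_pos":[0,0,-2],"rotation":[0,0,0]},{"delta_pos":[0,0,-2],"rotation":[0,0,0]},{"delta_pos":[0,0,-1],"rotation":[0,0,0]},{"delta_pos":[0,0,0],"rotation":[0,0,0]}]'; python3 g.py .4519 .2946 .05 58.6; python3 - <<'E'
from h import *
v=view('wrist'); save(v,'w2',1)
E
```

```text
time_s: 5.85
eef_pos: [0.4336, -0.1024, 0.1059]
eef_rot: [0.002, 0.008, 1.0, -0.001]
wrist_force: [0.0, -0.2, -2.9]
opening: 0.692
t 5.8 yaw 89.04  tilt 0.18,-0.10 deg pos [ 0.4336 -0.1024  0.1059] q1,q6 [-0.5  -2.05] F [ 0.  -0.2 -2.9] open 0.692
rz to go 0.531  shift cm now: [-1.15 39.73  5.53]  after turn: [19.12 34.84  5.59]
```

View pics/w2.png

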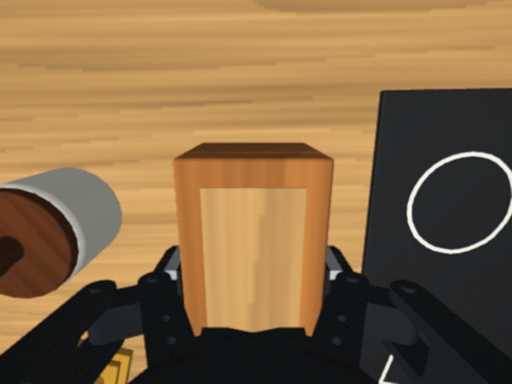

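The box is held level and centred between the pads. Moving to the board.

```bash
python3 -m inch '[{"delta_pos":[0,1,0],"rotation":[0,0,0]},{"delta_pos":[0,2,0],"rotation":[0,0,0]},{"delta_pos":[0,3,0],"rotation":[0,0,0]},{"delta_pos":[0,3,0],"rotation":[0,0,0]},{"delta_pos":[0,4,0],"rotation":[0,0,0]},{"delta_pos":[0,4,0],"rotation":[0,0,0]},{"delta_pos":[0,4,0],"rotation":[0,0,0]},{"delta_pos":[0,4,0],"rotation":[0,0,0]},{"delta_pos":[0,4,0],"rotation":[0,0,0]},{"delta_pos":[0,4,0],"rotation":[0,0,0]}]'; python3 -m inch '[{"delta_pos":[0,3,0],"rotation":[0,0,0]},{"delta_pos":[-0.5,2.5,0],"rotation":[0,0,0]},{"delta_pos":[-0.7,1.2,0],"rotation":[0,0,0.06]},{"delta_pos":[0,0,0],"rotation":[0,0,0.1]},{"delta_pos":[0,0,0],"rotation":[0,0,0.1]},{"delta_pos":[0,0,0],"rotation":[0,0,0.1]},{"delta_pos":[0,0,0],"rotation":[0,0,0.1]},{"delta_pos":[0,0,0],"rotation":[0,0,0.07]},{"delta_pos":[0,0,0],"rotation":[0,0,0]},{"delta_pos":[0,0,0],"rotation":[0,0,0]}]'; python3 g.py .4519 .2946 .05 58.6
```

```text
time_s: 6.9
eef_pos: [0.4364, 0.2301, 0.1029]
eef_rot: [-0.001, 0.008, 1.0, -0.0]
wrist_force: [0.4, 0.1, -2.9]
opening: 0.693
time_s: 7.9
eef_pos: [0.4501, 0.295, 0.1032]
eef_rot: [-0.001, 0.269, 0.963, -0.001]
wrist_force: [-0.9, 0.9, -3.0]
opening: 0.695
t 7.9 yaw 58.80  tilt -0.12,-0.04 deg pos [0.4501 0.295  0.1032] q1,q6 [ 0.36 -0.67] F [-0.9  0.9 -3. ] open 0.695
rz to go 0.003  shift cm now: [-0.18  0.06  5.32]  after turn: [-0.17  0.06  5.32]
```

```bash
python3 -m inch '[{"delta_pos":[-0.18,0.06,1],"rotation":[0,0,0.003]},{"delta_pos":[0,0,2],"rotation":[0,0,0]},{"delta_pos":[0,0,2],"rotation":[0,0,0]},{"delta_pos":[0,0,1],"rotation":[0,0,0]},{"delta_pos":[0,0,0.5],"rotation":[0,0,0]},{"delta_pos":[0,0,0],"rotation":[0,0,0]},{"delta_pos":[0,0,0],"rotation":[0,0,0]}]'; python3 g.py .4519 .2946 .0295 58.6;python3 - <<'E'
from h import *
v=view('side'); cv2.imwrite('pics/s3.png',cv2.resize(v.img[220:330,150:330][:,:,::-1],None,fx=4,fy=4,interpolation=2))
v=view('scene'); cv2.imwrite('pics/c3.png',cv2.resize(v.img[120:230,230:390][:,:,::-1],None,fx=4,fy=4,interpolation=2))
E
```

```text
time_s: 8.6
eef_pos: [0.4536, 0.2947, 0.0399]
eef_rot: [0.0, 0.271, 0.962, 0.0]
wrist_force: [-0.7, -0.1, -2.4]
opening: 0.695
t 8.6 yaw 58.51  tilt 0.06,0.02 deg pos [0.4536 0.2947 0.0399] q1,q6 [ 0.36 -0.66] F [-0.7 -0.1 -2.4] open 0.695
rz to go -0.002  shift cm now: [ 0.14 -0.1   1.04]  after turn: [ 0.14 -0.1   1.04]
```

View pics/s3.png

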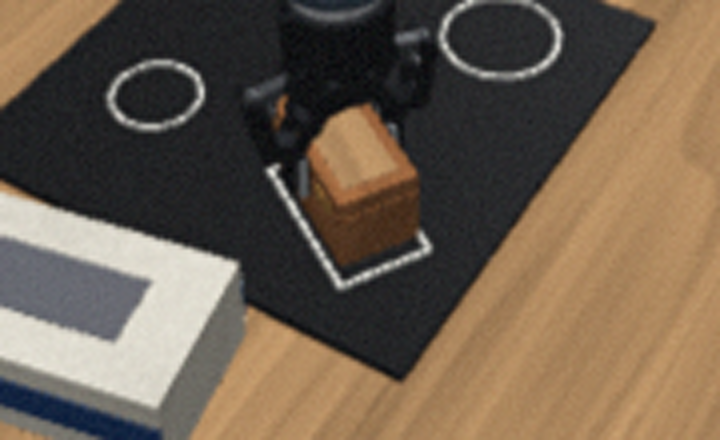

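View pics/c3.png

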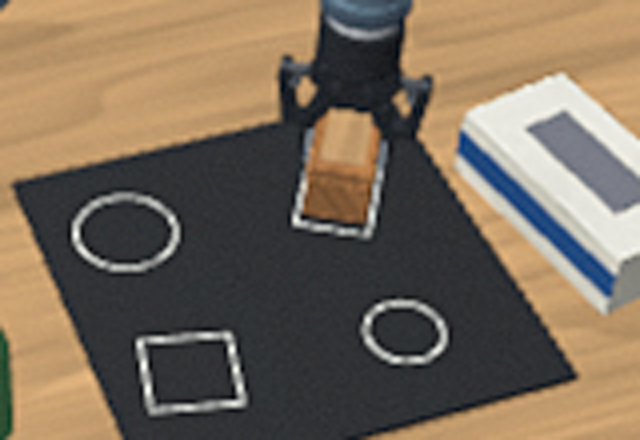

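Side and scene views show the box hovering about 1 cm over its rectangle, aligned with it. Setting it down slowly with a small correction.

```bash
python3 -m inch '[{"delta_pos":[0.1,-0.07,0.3],"rotation":[0,0,0]},{"delta_pos":[0,0,0.3],"rotation":[0,0,0]},{"delta_pos":[0,0,0.2],"rotation":[0,0,0]},{"delta_pos":[0,0,0],"rotation":[0,0,0]},{"delta_pos":[0,0,0],"rotation":[0,0,0]}]'; python3 g.py .4519 .2946 .0295 58.6
```

```text
time_s: 9.2
eef_pos: [0.4518, 0.2944, 0.0312]
eef_rot: [-0.0, 0.271, 0.962, -0.0]
wrist_force: [0.6, 0.1, -3.1]
opening: 0.693
t 9.2 yaw 58.50  tilt -0.01,-0.01 deg pos [0.4518 0.2944 0.0312] q1,q6 [ 0.36 -0.66] F [ 0.6  0.1 -3.1] open 0.693
rz to go -0.002  shift cm now: [-0.    0.02  0.17]  after turn: [-0.    0.02  0.17]
```

```bash
python3 -m inch '[{"delta_pos":[0,0,0.1],"rotation":[0,0,0]},{"delta_pos":[0,0,0],"rotation":[0,0,0]}]'; python3 -m inch '[{"delta_pos":[0,0,0.07],"rotation":[0,0,0]},{"delta_pos":[0,0,0],"rotation":[0,0,0]}]';python3 -m inch '[{"delta_pos":[0,0,0.05],"rotation":[0,0,0]},{"delta_pos":[0,0,0],"rotation":[0,0,0]}]'
```

```text
time_s: 9.4
eef_pos: [0.4518, 0.2944, 0.0302]
eef_rot: [-0.0, 0.271, 0.962, -0.0]
wrist_force: [-0.2, -0.3, -3.5]
opening: 0.695
time_s: 9.6
eef_pos: [0.4518, 0.2944, 0.0295]
eef_rot: [-0.0, 0.271, 0.962, -0.0]
wrist_force: [0.1, -0.3, -2.1]
opening: 0.693
time_s: 9.8
eef_pos: [0.4518, 0.2945, 0.0293]
eef_rot: [-0.0, 0.271, 0.962, -0.0]
wrist_force: [-0.9, -0.7, 1.5]
opening: 0.696
```

Contact (force rose from −3 to +1.5 N). Releasing and rising.

```bash
python3 -m inch '[{"delta_pos":[0,0,0],"rotation":[0,0,0]},{"delta_pos":[0,0,0],"rotation":[0,0,0]},{"delta_pos":[0,0,0],"rotation":[0,0,0]},{"delta_pos":[0,0,0],"rotation":[0,0,0]},{"delta_pos":[0,0,0],"rotation":[0,0,0]}]' 8.5; python3 -m inch '[{"delta_pos":[0,0,-1],"rotation":[0,0,0]},{"delta_pos":[0,0,-2],"rotation":[0,0,0]},{"delta_pos":[0,0,-3],"rotation":[0,0,0]},{"delta_pos":[0,0,-3],"rotation":[0,0,0]},{"delta_pos":[0,0,-3],"rotation":[0,0,0]},{"delta_pos":[0,0,-3],"rotation":[0,0,0]},{"delta_pos":[0,0,-2],"rotation":[0,0,0]},{"delta_pos":[0,0,0],"rotation":[0,0,0]}]'; python3 g.py .4475 -.267 .16 0;python3 - <<'E'
from h import *
v=view('wrist'); save(v,'w4')
v=view('scene'); cv2.imwrite('pics/c4.png',cv2.resize(v.img[120:230,230:390][:,:,::-1],None,fx=4,fy=4,interpolation=2))
E
```

```text
time_s: 10.3
eef_pos: [0.4519, 0.2945, 0.0291]
eef_rot: [0.0, 0.271, 0.962, 0.0]
wrist_force: [-0.7, -1.0, -0.2]
opening: 0.997
time_s: 11.1
eef_pos: [0.4539, 0.2953, 0.2035]
eef_rot: [0.003, 0.271, 0.962, 0.002]
wrist_force: [0.8, 0.3, -0.9]
opening: 0.995
t 11.1 yaw 58.51  tilt 0.40,0.15 deg pos [0.4539 0.2953 0.2035] q1,q6 [ 0.36 -0.66] F [ 0.8  0.3 -0.9] open 0.995
rz to go 1.021  shift cm now: [-28.81 -48.31   4.2 ]  after turn: [-56.23  -0.64   4.35]
```

View pics/w4.png

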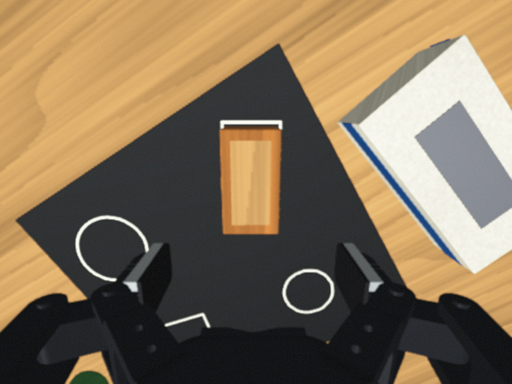

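View pics/c4.png

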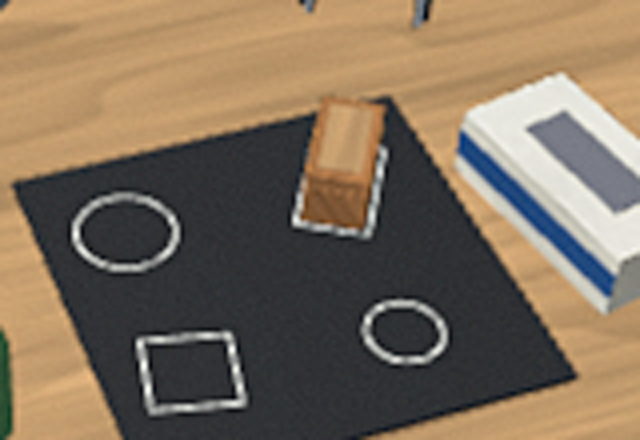

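The box sits evenly inside its rectangle. Next the pot; it is round, so I keep the jaw angle.

```bash
python3 -m inch '[{"delta_pos":[-1.1,-1.9,0],"rotation":[0,0,0]},{"delta_pos":[-1.7,-2.8,0],"rotation":[0,0,0]},{"delta_pos":[-2.2,-3.7,0],"rotation":[0,0,0]},{"delta_pos":[-2.2,-3.7,0],"rotation":[0,0,0]},{"delta_pos":[-2.2,-3.7,0],"rotation":[0,0,0]},{"delta_pos":[-2.2,-3.7,0],"rotation":[0,0,0]},{"delta_pos":[-2.2,-3.7,0],"rotation":[0,0,0]},{"delta_pos":[-2.2,-3.7,0],"rotation":[0,0,0]},{"delta_pos":[-2.2,-3.7,0],"rotation":[0,0,0]},{"delta_pos":[-2.2,-3.7,0],"rotation":[0,0,0]}]'; python3 -m inch '[{"delta_pos":[-2.2,-3.7,0],"rotation":[0,0,0]},{"delta_pos":[-2.2,-3.7,0],"rotation":[0,0,0]},{"delta_pos":[-2.2,-3.7,0],"rotation":[0,0,0]},{"delta_pos":[-1.2,-1.8,2],"rotation":[0,0,0]},{"delta_pos":[-0.6,-0.8,2],"rotation":[0,0,0]},{"delta_pos":[0,0,0],"rotation":[0,0,0]},{"delta_pos":[0,0,0],"rotation":[0,0,0]},{"delta_pos":[0,0,0],"rotation":[0,0,0]}]';  python3 g.py .4475 -.267 .082 58.5
```

```text
time_s: 12.2
eef_pos: [0.4453, -0.1058, 0.1976]
eef_rot: [-0.001, 0.272, 0.962, 0.0]
wrist_force: [0.6, 0.4, -0.3]
opening: 0.998
time_s: 13.0
eef_pos: [0.4468, -0.2646, 0.1595]
eef_rot: [0.0, 0.271, 0.963, 0.0]
wrist_force: [0.1, 0.4, 1.0]
opening: 0.996
t 13.0 yaw 58.55  tilt 0.00,0.01 deg pos [ 0.4468 -0.2646  0.1595] q1,q6 [-0.76 -1.79] F [0.1 0.4 1. ] open 0.996
rz to go 0.001  shift cm now: [-0.19 -0.17  7.75]  after turn: [-0.19 -0.17  7.75]
```

```bash
python3 - <<'E'
from h import *
v=view('wrist'); save(v,'w5'); print(v.o['eef_pos'])
for n in('scene','side'):
    v=view(n); m=((v.hsv[...,2]<125)&(v.hsv[...,1]>110)&((v.hsv[...,0]<12)|(v.hsv[...,0]>170))).astype(np.uint8)
    p=proj(v,[.4475,-.267,.076])[0]; m2=np.zeros_like(m); x,y=map(int,p); m2[y-25:y+25,x-25:x+25]=m[y-25:y+25,x-25:x+25]
    cs,_=cv2.findContours(m2,0,cv2.CHAIN_APPROX_NONE); c=max(cs,key=cv2.contourArea)[:,0]
    # below-lid white body lower edge
    print(n,p,c.min(0),c.max(0))
    cv2.imwrite(f'pics/p5{n}.png',cv2.resize(v.img[y-40:y+40,x-50:x+50][:,:,::-1],None,fx=6,fy=6,interpolation=2))
E
```

```text
[ 0.446772   -0.26455517  0.15947595]
scene [163.70136343 187.78440663] [152 181] [175 197]
side [320.45242719 158.28914863] [310 151] [331 165]
```

View pics/w5.png

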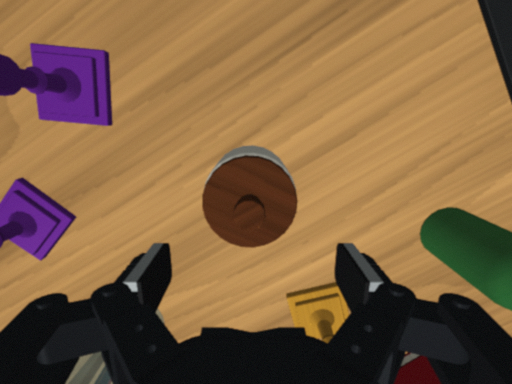

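View pics/p5scene.png

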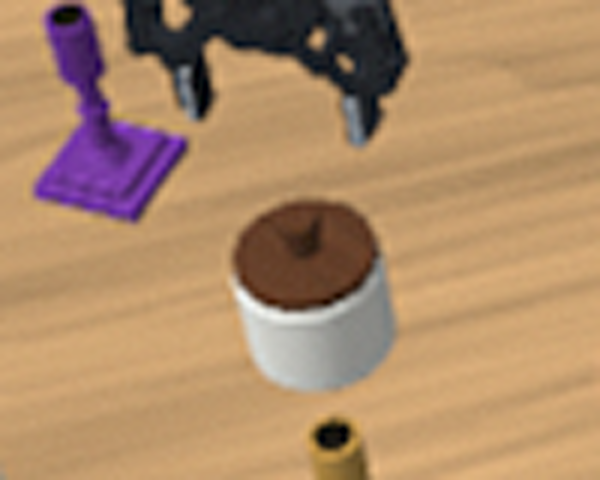

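```bash
python3 - <<'E'
from h import *
v=view('wrist')
m=((v.hsv[...,2]<130)&(v.hsv[...,1]>110)).astype(np.uint8); m2=np.zeros_like(m); m2[140:260,190:310]=m[140:260,190:310]
cs,_=cv2.findContours(m2,0,cv2.CHAIN_APPROX_NONE); c=max(cs,key=cv2.contourArea)
P=cast(v,c[:,0],.076)[:,:2].astype(np.float32); print(cv2.minEnclosingCircle(P),cv2.fitEllipse(P))
E
python3 g.py .4475 -.267 .082 58.5
```

```text
((0.44658899307250977, -0.2678016424179077), 0.04049580544233322) ((0.4466601610183716, -0.26780131459236145), (0.07932374626398087, 0.07976601272821426), 42.3111686706543)
t 13.2 yaw 58.56  tilt 0.07,-0.06 deg pos [ 0.4471 -0.265   0.16  ] q1,q6 [-0.76 -1.79] F [-0.7 -0.2  0.2] open 0.996
rz to go 0.001  shift cm now: [-0.12 -0.15  7.8 ]  after turn: [-0.14 -0.15  7.8 ]
```

```bash
python3 -m inch '[{"delta_pos":[-0.12,-0.22,1],"rotation":[0,0,0]},{"delta_pos":[0,0,2],"rotation":[0,0,0]},{"delta_pos":[0,0,2],"rotation":[0,0,0]},{"delta_pos":[0,0,1.5],"rotation":[0,0,0]},{"delta_pos":[0,0,1],"rotation":[0,0,0]},{"delta_pos":[0,0,0.3],"rotation":[0,0,0]},{"delta_pos":[0,0,0],"rotation":[0,0,0]},{"delta_pos":[0,0,0],"rotation":[0,0,0]}]'; python3 g.py .4468 -.2676 .081 58.5
```

```text
time_s: 14.0
eef_pos: [0.4469, -0.2682, 0.0818]
eef_rot: [0.001, 0.271, 0.962, -0.0]
wrist_force: [-0.5, -0.6, 0.2]
opening: 0.996
t 14.0 yaw 58.50  tilt 0.05,-0.05 deg pos [ 0.4469 -0.2682  0.0818] q1,q6 [-0.77 -1.79] F [-0.5 -0.6  0.2] open 0.996
rz to go 0.000  shift cm now: [0.04 0.05 0.08]  after turn: [0.04 0.05 0.08]
```

```bash
python3 -m inch '[{"delta_pos":[0,0,0.05],"rotation":[0,0,0]},{"delta_pos":[0,0,0],"rotation":[0,0,0]},{"delta_pos":[0,0,0],"rotation":[0,0,0]},{"delta_pos":[0,0,0],"rotation":[0,0,0]},{"delta_pos":[0,0,0],"rotation":[0,0,0]},{"delta_pos":[0,0,0],"rotation":[0,0,0]},{"delta_pos":[0,0,0],"rotation":[0,0,0]},{"delta_pos":[0,0,0],"rotation":[0,0,0]},{"delta_pos":[0,0,0],"rotation":[0,0,0]},{"delta_pos":[0,0,0],"rotation":[0,0,0]}]' 0;  python3 -m inch '[{"delta_pos":[0,0,0],"rotation":[0,0,0]},{"delta_pos":[0,0,0],"rotation":[0,0,0]}]'; python3 g.py .4468 -.2676 .081 58.5
```

```text
time_s: 15.0
eef_pos: [0.4465, -0.2679, 0.081]
eef_rot: [0.0, 0.271, 0.962, -0.0]
wrist_force: [-1.5, 1.1, 6.3]
opening: 0.264
time_s: 15.2
eef_pos: [0.4465, -0.268, 0.081]
eef_rot: [0.0, 0.271, 0.962, -0.0]
wrist_force: [-2.0, 0.6, 5.1]
opening: 0.264
t 15.2 yaw 58.50  tilt 0.01,-0.02 deg pos [ 0.4465 -0.268   0.081 ] q1,q6 [-0.77 -1.79] F [-2.   0.6  5.1] open 0.264
rz to go 0.000  shift cm now: [-0.    0.05  0.  ]  after turn: [-0.    0.05  0.  ]
```

```bash
python3 -m inch '[{"delta_pos":[0,0,-0.3],"rotation":[0,0,0]},{"delta_pos":[0,0,-0.7],"rotation":[0,0,0]},{"delta_pos":[0,0,-1],"rotation":[0,0,0]},{"delta_pos":[0,0,-1.5],"rotation":[0,0,0]},{"delta_pos":[0,0,-1],"rotation":[0,0,0]},{"delta_pos":[0,0,-0.5],"rotation":[0,0,0]},{"delta_pos":[0,0,0],"rotation":[0,0,0]},{"delta_pos":[0,0,0],"rotation":[0,0,0]}]'; python3 g.py .4439 .0835 .13 58.5; python3 - <<'E'
from h import *
v=view('scene');cv2.imwrite('pics/c6.png',cv2.resize(v.img[120:260,80:300][:,:,::-1],None,fx=3,fy=3,interpolation=2))
v=view('wrist');save(v,'w6')
E
```

```text
time_s: 16.0
eef_pos: [0.4463, -0.2676, 0.1303]
eef_rot: [-0.0, 0.271, 0.962, 0.0]
wrist_force: [1.2, 0.3, -3.9]
opening: 0.263
t 16.0 yaw 58.50  tilt -0.02,0.02 deg pos [ 0.4463 -0.2676  0.1303] q1,q6 [-0.77 -1.79] F [ 1.2  0.3 -3.9] open 0.263
rz to go -0.000  shift cm now: [18.55 29.81  0.04]  after turn: [18.55 29.81  0.03]
```

View pics/c6.png

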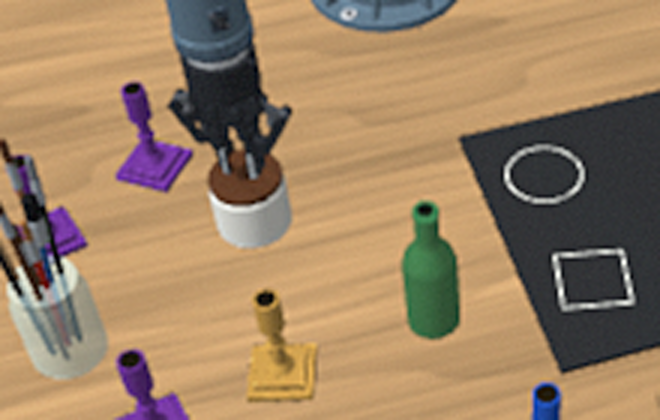

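View pics/w6.png

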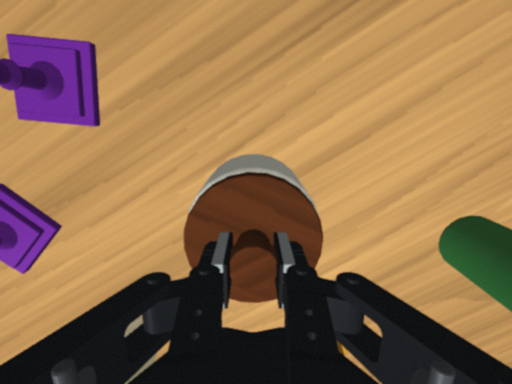

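The pot is held by the knob and level. Carrying it over gently.

```bash
python3 -m inch '[{"delta_pos":[0.4,0.6,0],"rotation":[0,0,0]},{"delta_pos":[0.8,1.3,0],"rotation":[0,0,0]},{"delta_pos":[1.2,1.9,0],"rotation":[0,0,0]},{"delta_pos":[1.5,2.4,0],"rotation":[0,0,0]},{"delta_pos":[1.7,2.7,0],"rotation":[0,0,0]},{"delta_pos":[1.7,2.7,0],"rotation":[0,0,0]},{"delta_pos":[1.7,2.7,0],"rotation":[0,0,0]},{"delta_pos":[1.7,2.7,0],"rotation":[0,0,0]},{"delta_pos":[1.7,2.7,0],"rotation":[0,0,0]},{"delta_pos":[1.7,2.7,0],"rotation":[0,0,0]}]'; python3 -m inch '[{"delta_pos":[1.5,2.4,0],"rotation":[0,0,0]},{"delta_pos":[1.2,2,0],"rotation":[0,0,0]},{"delta_pos":[0.8,1.4,0],"rotation":[0,0,0]},{"delta_pos":[0.45,0.9,0],"rotation":[0,0,0]},{"delta_pos":[0.2,0.7,0],"rotation":[0,0,0]},{"delta_pos":[0,0,0],"rotation":[0,0,0]},{"delta_pos":[0,0,0],"rotation":[0,0,0]},{"delta_pos":[0,0,0],"rotation":[0,0,0]}]'; python3 g.py .4439 .0835 .095 58.5
```

```text
time_s: 17.1
eef_pos: [0.4423, -0.0008, 0.1304]
eef_rot: [-0.0, 0.271, 0.963, 0.0]
wrist_force: [0.1, -0.2, -3.7]
opening: 0.263
time_s: 17.9
eef_pos: [0.4466, 0.081, 0.1305]
eef_rot: [-0.0, 0.272, 0.962, -0.0]
wrist_force: [0.8, -0.5, -3.5]
opening: 0.263
t 17.9 yaw 58.45  tilt -0.01,-0.01 deg pos [0.4466 0.081  0.1305] q1,q6 [-0.08 -1.1 ] F [ 0.8 -0.5 -3.5] open 0.263
rz to go -0.001  shift cm now: [0.36 0.07 3.55]  after turn: [0.36 0.07 3.55]
```

```bash
python3 -m inch '[{"delta_pos":[0.18,0.03,0.7],"rotation":[0,0,0]},{"delta_pos":[0.18,0.04,1],"rotation":[0,0,0]},{"delta_pos":[0,0,1],"rotation":[0,0,0]},{"delta_pos":[0,0,0.5],"rotation":[0,0,0]},{"delta_pos":[0,0,0.3],"rotation":[0,0,0]},{"delta_pos":[0,0,0],"rotation":[0,0,0]},{"delta_pos":[0,0,0],"rotation":[0,0,0]}]'; python3 g.py .4439 .0835 .09 58.5;python3 - <<'E'
from h import *
v=view('side'); cv2.imwrite('pics/s7.png',cv2.resize(v.img[180:280,200:340][:,:,::-1],None,fx=5,fy=5,interpolation=2))
v=view('scene'); cv2.imwrite('pics/c7.png',cv2.resize(v.img[120:220,210:350][:,:,::-1],None,fx=5,fy=5,interpolation=2))
E
```

```text
time_s: 18.6
eef_pos: [0.4441, 0.0841, 0.0957]
eef_rot: [0.0, 0.271, 0.962, 0.0]
wrist_force: [0.8, 0.4, -3.1]
opening: 0.263
t 18.6 yaw 58.50  tilt 0.01,-0.00 deg pos [0.4441 0.0841 0.0957] q1,q6 [-0.08 -1.1 ] F [ 0.8  0.4 -3.1] open 0.263
rz to go -0.000  shift cm now: [-0.01 -0.06  0.57]  after turn: [-0.01 -0.06  0.57]
```

View pics/s7.png

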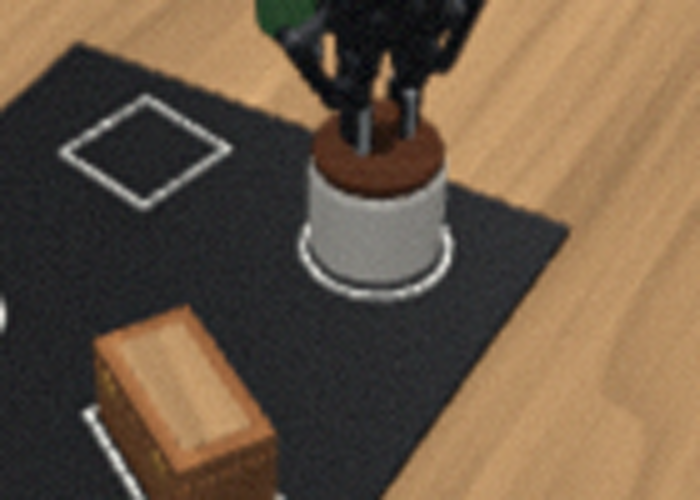

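View pics/c7.png

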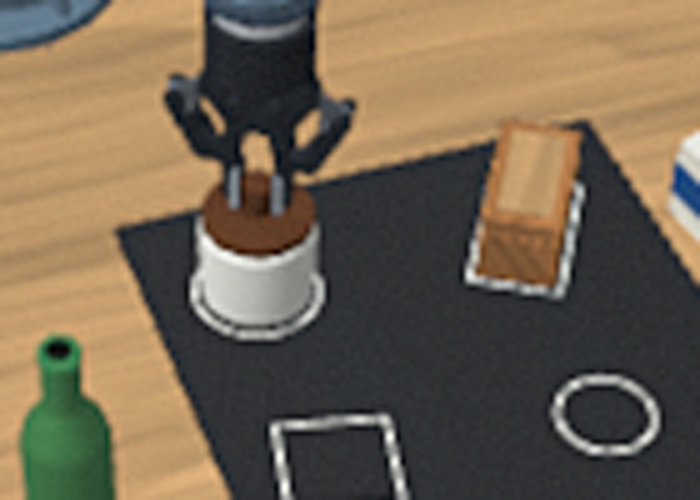

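The pot is centred and about 5 mm above its circle. Lowering in small steps.

```bash
python3 -m inch '[{"delta_pos":[0,-0.05,0.2],"rotation":[0,0,0]},{"delta_pos":[0,0,0.15],"rotation":[0,0,0]},{"delta_pos":[0,0,0.05],"rotation":[0,0,0]},{"delta_pos":[0,0,0],"rotation":[0,0,0]}]'; python3 -m inch '[{"delta_pos":[0,0,0.08],"rotation":[0,0,0]},{"delta_pos":[0,0,0],"rotation":[0,0,0]}]';python3 -m inch '[{"delta_pos":[0,0,0.06],"rotation":[0,0,0]},{"delta_pos":[0,0,0],"rotation":[0,0,0]}]'
```

```text
time_s: 19.1
eef_pos: [0.4435, 0.0837, 0.0915]
eef_rot: [-0.0, 0.271, 0.962, -0.0]
wrist_force: [-0.3, 0.2, -3.8]
opening: 0.266
time_s: 19.3
eef_pos: [0.4436, 0.0837, 0.0907]
eef_rot: [-0.0, 0.271, 0.962, -0.0]
wrist_force: [0.0, -0.5, -2.9]
opening: 0.264
time_s: 19.5
eef_pos: [0.4436, 0.0837, 0.0902]
eef_rot: [0.0, 0.271, 0.962, 0.0]
wrist_force: [-0.5, 1.1, -3.1]
opening: 0.265
```

```bash
python3 -m inch '[{"delta_pos":[0,0,0.04],"rotation":[0,0,0]},{"delta_pos":[0,0,0],"rotation":[0,0,0]}]';python3 -m inch '[{"delta_pos":[0,0,0.04],"rotation":[0,0,0]},{"delta_pos":[0,0,0],"rotation":[0,0,0]}]'
```

```text
time_s: 19.7
eef_pos: [0.4437, 0.0837, 0.0901]
eef_rot: [0.0, 0.271, 0.962, 0.0]
wrist_force: [-1.8, 0.9, 1.1]
opening: 0.267
time_s: 19.9
eef_pos: [0.4438, 0.0837, 0.0901]
eef_rot: [0.0, 0.271, 0.962, 0.0]
wrist_force: [-3.6, 0.2, 6.6]
opening: 0.265
```

```bash
python3 -m inch '[{"delta_pos":[0,0,0],"rotation":[0,0,0]},{"delta_pos":[0,0,0],"rotation":[0,0,0]},{"delta_pos":[0,0,0],"rotation":[0,0,0]},{"delta_pos":[0,0,0],"rotation":[0,0,0]},{"delta_pos":[0,0,0],"rotation":[0,0,0]},{"delta_pos":[0,0,0],"rotation":[0,0,0]},{"delta_pos":[0,0,0],"rotation":[0,0,0]}]' 8.5; python3 -m inch '[{"delta_pos":[0,0,-1],"rotation":[0,0,0]},{"delta_pos":[0,0,-2],"rotation":[0,0,0]},{"delta_pos":[0,0,-3],"rotation":[0,0,0]},{"delta_pos":[0,0,-3],"rotation":[0,0,0]},{"delta_pos":[0,0,-3],"rotation":[0,0,0]},{"delta_pos":[0,0,-3],"rotation":[0,0,0]},{"delta_pos":[0,0,-1.5],"rotation":[0,0,0]},{"delta_pos":[0,0,-0.5],"rotation":[0,0,0]},{"delta_pos":[0,0,0],"rotation":[0,0,0]}]'; python3 g.py .6127 -.1047 .26 58.5; python3 - <<'E'
from h import *
v=view('wrist');save(v,'w8')
v=view('scene'); cv2.imwrite('pics/c8.png',cv2.resize(v.img[120:220,210:350][:,:,::-1],None,fx=5,fy=5,interpolation=2))
E
```

```text
time_s: 20.6
eef_pos: [0.4436, 0.0837, 0.0894]
eef_rot: [-0.0, 0.271, 0.962, -0.0]
wrist_force: [0.6, -0.7, -0.4]
opening: 0.992
time_s: 21.5
eef_pos: [0.4439, 0.0837, 0.2602]
eef_rot: [0.001, 0.271, 0.962, 0.0]
wrist_force: [-0.4, -0.7, -0.1]
opening: 0.994
t 21.5 yaw 58.50  tilt 0.10,-0.01 deg pos [0.4439 0.0837 0.2602] q1,q6 [-0.08 -1.1 ] F [-0.4 -0.7 -0.1] open 0.994
rz to go -0.000  shift cm now: [-24.24  -7.24   0.05]  after turn: [-2.424e+01 -7.240e+00  2.000e-02]
```

View pics/c8.png

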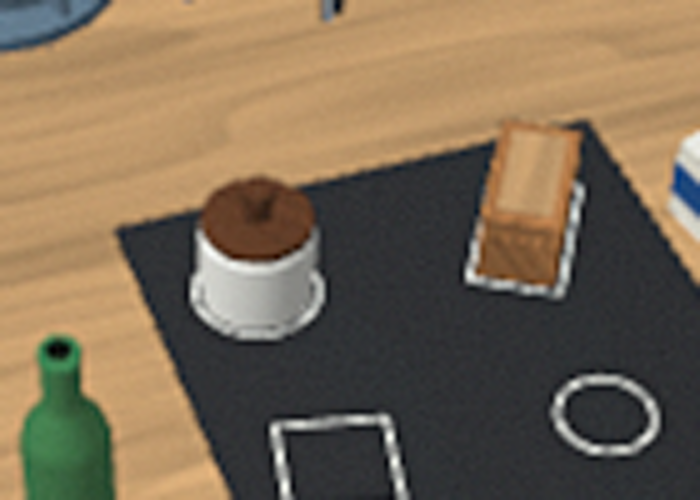

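View pics/w8.png

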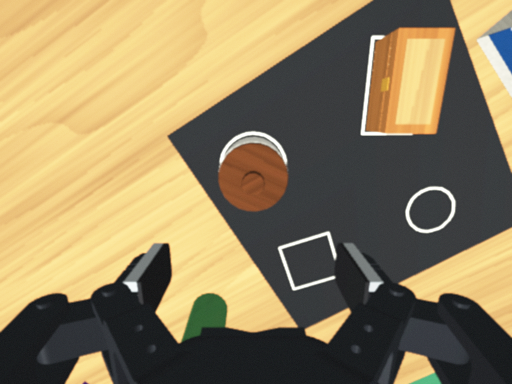

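The pot stands centred in its circle. On to the bottle.

```bash
python3 -m inch '[{"delta_pos":[-1.2,-0.4,0],"rotation":[0,0,0]},{"delta_pos":[-2.5,-0.7,0],"rotation":[0,0,0]},{"delta_pos":[-3.5,-1,0],"rotation":[0,0,0]},{"delta_pos":[-4,-1.2,0],"rotation":[0,0,0]},{"delta_pos":[-4,-1.2,0],"rotation":[0,0,0]},{"delta_pos":[-4,-1.2,0],"rotation":[0,0,0]},{"delta_pos":[-3,-0.9,0],"rotation":[0,0,0]},{"delta_pos":[-1.5,-0.5,0],"rotation":[0,0,0]},{"delta_pos":[-0.5,-0.1,0],"rotation":[0,0,0]},{"delta_pos":[0,0,0],"rotation":[0,0,0]}]';python3 -m inch '[{"delta_pos":[0,0,0],"rotation":[0,0,0]},{"delta_pos":[0,0,0],"rotation":[0,0,0]}]'; python3 g.py .6127 -.1047 .14 58.5; python3 - <<'E'
from h import *
import pickle
v=view('wrist');save(v,'w9',1.5); pickle.dump(v,open('w9.pkl','wb')); print(v.o['eef_pos'], proj(v,[.6127,-.1047,.18]))
E
```

```text
time_s: 22.6
eef_pos: [0.6121, -0.1048, 0.258]
eef_rot: [-0.001, 0.272, 0.962, 0.0]
wrist_force: [-0.0, -0.9, 0.4]
opening: 0.995
time_s: 22.8
eef_pos: [0.6119, -0.1033, 0.2594]
eef_rot: [-0.0, 0.271, 0.963, 0.0]
wrist_force: [-0.2, 0.0, 0.0]
opening: 0.996
t 22.8 yaw 58.55  tilt -0.01,0.01 deg pos [ 0.6119 -0.1033  0.2594] q1,q6 [-0.36 -1.38] F [-0.2  0.   0. ] open 0.996
rz to go 0.001  shift cm now: [-0.15 -0.08 11.94]  after turn: [-0.15 -0.08 11.94]
[ 0.6118583  -0.10328338  0.25938177] [[251.62443475 205.08213318]]
```

View pics/w9.png

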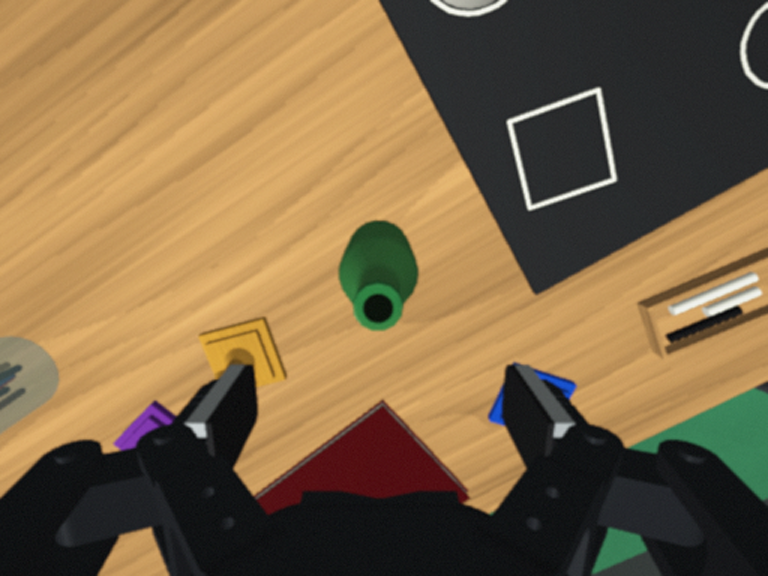

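Bottle lip at (252,204) against a predicted (251.6,205), which agrees within 1 mm. Descending.

```bash
python3 -m inch '[{"delta_pos":[-0.1,-0.08,1],"rotation":[0,0,0]},{"delta_pos":[0,0,2],"rotation":[0,0,0]},{"delta_pos":[0,0,2.5],"rotation":[0,0,0]},{"delta_pos":[0,0,2.5],"rotation":[0,0,0]},{"delta_pos":[0,0,2],"rotation":[0,0,0]},{"delta_pos":[0,0,1.2],"rotation":[0,0,0]},{"delta_pos":[0,0,0.6],"rotation":[0,0,0]},{"delta_pos":[0,0,0],"rotation":[0,0,0]},{"delta_pos":[0,0,0],"rotation":[0,0,0]}]'; python3 g.py .6129 -.1043 .14 58.5
```

```text
time_s: 23.75
eef_pos: [0.6134, -0.1055, 0.1424]
eef_rot: [0.001, 0.271, 0.962, -0.0]
wrist_force: [0.4, 1.3, -0.2]
opening: 0.995
t 23.8 yaw 58.51  tilt 0.08,-0.03 deg pos [ 0.6134 -0.1055  0.1424] q1,q6 [-0.36 -1.38] F [ 0.4  1.3 -0.2] open 0.995
rz to go 0.000  shift cm now: [0.1  0.08 0.24]  after turn: [0.1  0.08 0.24]
```

```bash
python3 -m inch '[{"delta_pos":[0.08,0.08,0.2],"rotation":[0,0,0]},{"delta_pos":[0,0,0],"rotation":[0,0,0]}]'; python3 g.py .6129 -.1043 .14 58.5; python3 -m inch '[{"delta_pos":[0,0,0],"rotation":[0,0,0]},{"delta_pos":[0,0,0],"rotation":[0,0,0]},{"delta_pos":[0,0,0],"rotation":[0,0,0]},{"delta_pos":[0,0,0],"rotation":[0,0,0]},{"delta_pos":[0,0,0],"rotation":[0,0,0]},{"delta_pos":[0,0,0],"rotation":[0,0,0]},{"delta_pos":[0,0,0],"rotation":[0,0,0]},{"delta_pos":[0,0,0],"rotation":[0,0,0]},{"delta_pos":[0,0,0],"rotation":[0,0,0]},{"delta_pos":[0,0,0],"rotation":[0,0,0]}]' 0;  python3 -m inch '[{"delta_pos":[0,0,0],"rotation":[0,0,0]},{"delta_pos":[0,0,0],"rotation":[0,0,0]}]'; python3 g.py .6129 -.1043 .14 58.5
```

```text
time_s: 23.95
eef_pos: [0.6128, -0.1042, 0.1401]
eef_rot: [0.001, 0.271, 0.962, -0.0]
wrist_force: [-0.4, 0.1, 0.6]
opening: 0.994
t 23.9 yaw 58.50  tilt 0.06,-0.02 deg pos [ 0.6128 -0.1042  0.1401] q1,q6 [-0.36 -1.38] F [-0.4  0.1  0.6] open 0.994
rz to go 0.000  shift cm now: [-0.01 -0.    0.01]  after turn: [-0.01 -0.    0.01]
time_s: 24.95
eef_pos: [0.6127, -0.1044, 0.1397]
eef_rot: [0.0, 0.271, 0.962, -0.0]
wrist_force: [-1.3, -0.5, 2.5]
opening: 0.304
time_s: 25.15
eef_pos: [0.6126, -0.1044, 0.1396]
eef_rot: [0.0, 0.271, 0.962, -0.0]
wrist_force: [-0.2, 0.1, 4.6]
opening: 0.304
t 25.1 yaw 58.50  tilt 0.02,-0.01 deg pos [ 0.6126 -0.1044  0.1396] q1,q6 [-0.36 -1.38] F [-0.2  0.1  4.6] open 0.304
rz to go -0.000  shift cm now: [-0.02  0.02 -0.04]  after turn: [-0.02  0.02 -0.04]
```

```bash
python3 -m inch '[{"delta_pos":[0,0,-0.3],"rotation":[0,0,0]},{"delta_pos":[0,0,-0.7],"rotation":[0,0,0]},{"delta_pos":[0,0,-1],"rotation":[0,0,0]},{"delta_pos":[0,0,-1.5],"rotation":[0,0,0]},{"delta_pos":[0,0,-1],"rotation":[0,0,0]},{"delta_pos":[0,0,-0.5],"rotation":[0,0,0]},{"delta_pos":[0,0,0],"rotation":[0,0,0]},{"delta_pos":[0,0,0],"rotation":[0,0,0]}]'; python3 g.py .6377 .2740 .19 58.5; python3 - <<'E'
from h import *
v=view('scene');cv2.imwrite('pics/c10.png',cv2.resize(v.img[120:260,120:340][:,:,::-1],None,fx=3,fy=3,interpolation=2))
E
```

```text
time_s: 25.95
eef_pos: [0.6123, -0.1042, 0.1893]
eef_rot: [-0.0, 0.271, 0.962, 0.0]
wrist_force: [-0.3, -0.1, -2.3]
opening: 0.314
t 25.9 yaw 58.50  tilt -0.01,0.00 deg pos [ 0.6123 -0.1042  0.1893] q1,q6 [-0.36 -1.38] F [-0.3 -0.1 -2.3] open 0.314
rz to go -0.000  shift cm now: [17.6  33.57 -0.07]  after turn: [17.6  33.57 -0.07]
```

View pics/c10.png

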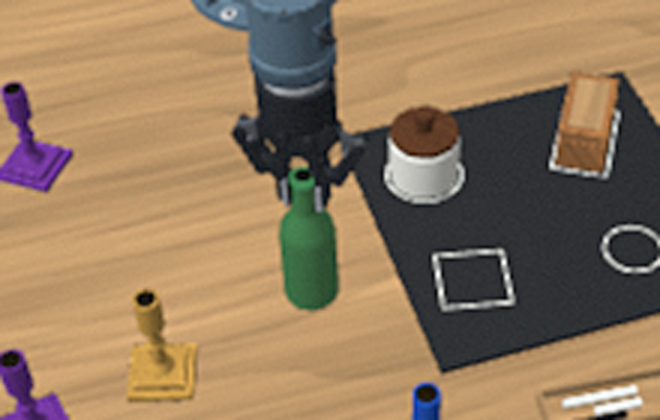

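```bash
python3 - <<'E'
from h import *
v=view('scene')
for z in(.215,.22,.225,.23,.235): print(z,proj(v,[.6126,-.1045,z]))
m=((v.hsv[...,0]>55)&(v.hsv[...,0]<85)&(v.hsv[...,1]>80)).astype(np.uint8); m[:, :190]=0; m[:,260:]=0; m[:150]=0;m[240:]=0
ys,xs=np.nonzero(m); print(ys.min(),ys.max(),xs.min(),xs.max())
# base front: ellipse lowest point at radius .03
for z in(.04,.045,.05,.055):
    a=np.linspace(0,6.28,200); P=np.c_[.6126+.03*np.cos(a),-.1045+.03*np.sin(a),0*a+z]; print(z,proj(v,P)[:,1].max())
    P=np.c_[.6126+.0145*np.cos(a),-.1045+.0145*np.sin(a),0*a+z+.18]; print('  top',proj(v,P)[:,1].min())
E
```

```text
0.215 [[220.82486623 181.1569498 ]]
0.22 [[220.72914395 179.99081586]]
0.225 [[220.63289437 178.81825821]]
0.23 [[220.53611314 177.63922362]]
0.235 [[220.43879582 176.45365828]]
176 222 214 231
0.04 225.42525603342452
  top 176.55993480562017
0.045 224.45911025674044
  top 175.3864551302527
0.05 223.48804286914438
  top 174.2065403197381
0.055 222.51201616808626
  top 173.0201372949874
```

The lift height is consistent with no real slip (about 48 of 50 mm). Carrying it over.

```bash
python3 -m inch '[{"delta_pos":[0.4,0.7,0],"rotation":[0,0,0]},{"delta_pos":[0.7,1.4,0],"rotation":[0,0,0]},{"delta_pos":[1.1,2.1,0],"rotation":[0,0,0]},{"delta_pos":[1.4,2.7,0],"rotation":[0,0,0]},{"delta_pos":[1.6,3,0],"rotation":[0,0,0]},{"delta_pos":[1.6,3,0],"rotation":[0,0,0]},{"delta_pos":[1.6,3,0],"rotation":[0,0,0]},{"delta_pos":[1.6,3,0],"rotation":[0,0,0]},{"delta_pos":[1.6,3,0],"rotation":[0,0,0]},{"delta_pos":[1.6,3,0],"rotation":[0,0,0]}]'; python3 -m inch '[{"delta_pos":[1.4,2.7,0],"rotation":[0,0,0]},{"delta_pos":[1.2,2.4,0],"rotation":[0,0,0]},{"delta_pos":[0.9,1.7,0],"rotation":[0,0,0]},{"delta_pos":[0.6,1.2,0],"rotation":[0,0,0]},{"delta_pos":[0.3,0.6,0],"rotation":[0,0,0]},{"delta_pos":[0,0,0],"rotation":[0,0,0]},{"delta_pos":[0,0,0],"rotation":[0,0,0]},{"delta_pos":[0,0,0],"rotation":[0,0,0]}]'; python3 g.py .6377 .2740 .16 58.5
```

```text
time_s: 27.05
eef_pos: [0.6293, 0.1799, 0.1891]
eef_rot: [-0.0, 0.271, 0.963, 0.0]
wrist_force: [0.9, -0.3, -2.2]
opening: 0.309
time_s: 27.85
eef_pos: [0.6377, 0.2721, 0.1894]
eef_rot: [0.0, 0.272, 0.962, -0.0]
wrist_force: [0.2, -0.1, -4.6]
opening: 0.308
t 27.9 yaw 58.42  tilt -0.00,-0.02 deg pos [0.6377 0.2721 0.1894] q1,q6 [ 0.23 -0.79] F [ 0.2 -0.1 -4.6] open 0.308
rz to go -0.001  shift cm now: [0.1  0.16 2.94]  after turn: [0.1  0.16 2.94]
```

```bash
python3 -m inch '[{"delta_pos":[0.1,0.1,0.6],"rotation":[0,0,0]},{"delta_pos":[0,0.06,1],"rotation":[0,0,0]},{"delta_pos":[0,0,1],"rotation":[0,0,0]},{"delta_pos":[0,0,0.3],"rotation":[0,0,0]},{"delta_pos":[0,0,0],"rotation":[0,0,0]},{"delta_pos":[0,0,0],"rotation":[0,0,0]}]'; python3 g.py .6377 .2740 .1486 58.5;python3 - <<'E'
from h import *
v=view('side'); cv2.imwrite('pics/s11.png',cv2.resize(v.img[160:280,140:280][:,:,::-1],None,fx=5,fy=5,interpolation=2))
v=view('scene'); cv2.imwrite('pics/c11.png',cv2.resize(v.img[120:230,270:390][:,:,::-1],None,fx=5,fy=5,interpolation=2))
E
```

```text
time_s: 28.45
eef_pos: [0.6375, 0.2752, 0.1603]
eef_rot: [-0.0, 0.271, 0.962, -0.0]
wrist_force: [0.6, 0.5, -2.2]
opening: 0.309
t 28.4 yaw 58.50  tilt -0.00,0.00 deg pos [0.6375 0.2752 0.1603] q1,q6 [ 0.24 -0.78] F [ 0.6  0.5 -2.2] open 0.309
rz to go 0.000  shift cm now: [-0.08 -0.1   1.17]  after turn: [-0.08 -0.1   1.17]
```

View pics/s11.png

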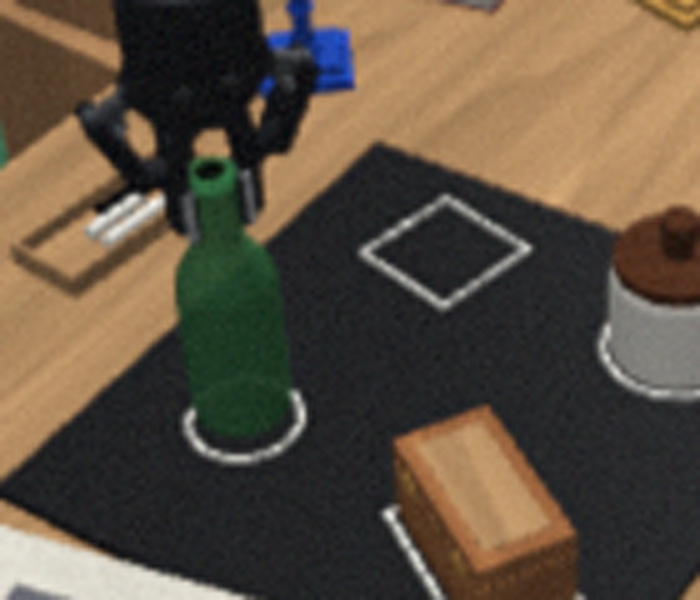

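View pics/c11.png

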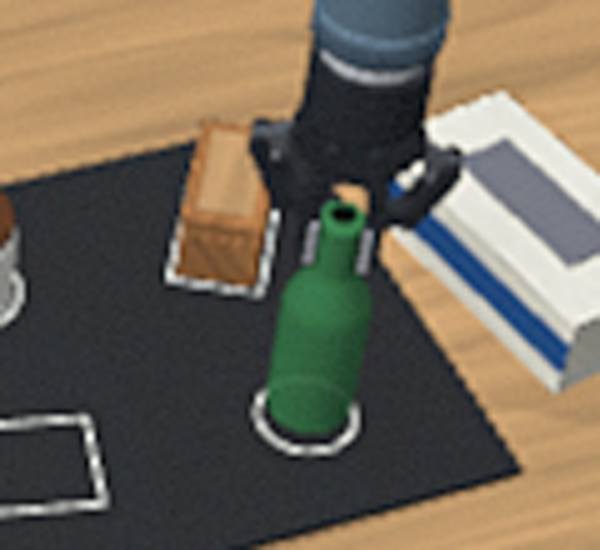

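```bash
python3 - <<'E'
from h import *
p=get_obs()['eef_pos']
for n,lip in(('scene',(339,163)),('side',(182.4,193.6))):
    v=view(n); print(n,'lip pred',[proj(v,[p[0],p[1],z])[0].round(1).tolist() for z in(.197,.2007)],'seen',lip)
    m=((v.hsv[...,0]>55)&(v.hsv[...,0]<85)&(v.hsv[...,1]>60)).astype(np.uint8)
    b=proj(v,[p[0],p[1],.05])[0].astype(int); row=b[1]; xs=np.nonzero(m[row,b[0]-40:b[0]+40])[0]+b[0]-40
    print(' row',row,xs.min(),xs.max(),'mid',(xs.min()+xs.max())/2,'axis pred',proj(v,[p[0],p[1],.05])[0])
E
```

```text
scene lip pred [[338.3, 163.1], [338.4, 162.3]] seen (339, 163)
 row 194 323 341 mid 332.0 axis pred [332.44549809 194.37094572]
side lip pred [[181.5, 194.8], [181.4, 193.8]] seen (182.4, 193.6)
 row 233 177 197 mid 187.0 axis pred [186.93359146 233.60796005]
```

The bottle is upright and on axis in both views. Lowering.

```bash
python3 -m inch '[{"delta_pos":[-0.07,-0.09,0.4],"rotation":[0,0,0]},{"delta_pos":[0,0,0.3],"rotation":[0,0,0]},{"delta_pos":[0,0,0.1],"rotation":[0,0,0]},{"delta_pos":[0,0,0],"rotation":[0,0,0]}]'; python3 -m inch '[{"delta_pos":[0,0,0.1],"rotation":[0,0,0]},{"delta_pos":[0,0,0],"rotation":[0,0,0]}]';python3 -m inch '[{"delta_pos":[0,0,0.08],"rotation":[0,0,0]},{"delta_pos":[0,0,0],"rotation":[0,0,0]}]'
```

```text
time_s: 29.05
eef_pos: [0.6373, 0.274, 0.1519]
eef_rot: [-0.0, 0.271, 0.962, -0.0]
wrist_force: [0.8, 0.1, -2.4]
opening: 0.306
time_s: 29.25
eef_pos: [0.6376, 0.2741, 0.1513]
eef_rot: [-0.0, 0.271, 0.962, -0.0]
wrist_force: [0.1, 0.9, -3.7]
opening: 0.307
time_s: 29.45
eef_pos: [0.6375, 0.2741, 0.1505]
eef_rot: [-0.0, 0.271, 0.962, -0.0]
wrist_force: [0.4, 0.1, -3.4]
opening: 0.306
```

```bash
python3 -m inch '[{"delta_pos":[0,0,0.07],"rotation":[0,0,0]},{"delta_pos":[0,0,0],"rotation":[0,0,0]}]'; python3 -m inch '[{"delta_pos":[0,0,0.07],"rotation":[0,0,0]},{"delta_pos":[0,0,0],"rotation":[0,0,0]}]';python3 -m inch '[{"delta_pos":[0,0,0.05],"rotation":[0,0,0]},{"delta_pos":[0,0,0],"rotation":[0,0,0]}]'
```

```text
time_s: 29.65
eef_pos: [0.6375, 0.274, 0.1498]
eef_rot: [-0.0, 0.271, 0.962, -0.0]
wrist_force: [0.2, -0.4, -4.1]
opening: 0.31
time_s: 29.85
eef_pos: [0.6375, 0.2741, 0.149]
eef_rot: [-0.0, 0.271, 0.962, -0.0]
wrist_force: [0.2, 0.5, -3.2]
opening: 0.31
time_s: 30.05
eef_pos: [0.6376, 0.2741, 0.1488]
eef_rot: [0.0, 0.271, 0.962, 0.0]
wrist_force: [0.0, -0.3, -2.0]
opening: 0.312
```

```bash
python3 -m inch '[{"delta_pos":[0,0,0.05],"rotation":[0,0,0]},{"delta_pos":[0,0,0],"rotation":[0,0,0]}]'; python3 -m inch '[{"delta_pos":[0,0,0],"rotation":[0,0,0]},{"delta_pos":[0,0,0],"rotation":[0,0,0]}]'
```

```text
time_s: 30.25
eef_pos: [0.6379, 0.2741, 0.1487]
eef_rot: [0.0, 0.271, 0.962, 0.0]
wrist_force: [-0.3, 0.1, 0.8]
opening: 0.303
time_s: 30.45
eef_pos: [0.6379, 0.2741, 0.1487]
eef_rot: [0.0, 0.271, 0.962, 0.0]
wrist_force: [0.3, -0.6, 2.2]
opening: 0.308
```

```bash
python3 -m inch '[{"delta_pos":[0,0,0],"rotation":[0,0,0]},{"delta_pos":[0,0,0],"rotation":[0,0,0]},{"delta_pos":[0,0,0],"rotation":[0,0,0]},{"delta_pos":[0,0,0],"rotation":[0,0,0]},{"delta_pos":[0,0,0],"rotation":[0,0,0]},{"delta_pos":[0,0,0],"rotation":[0,0,0]},{"delta_pos":[0,0,0],"rotation":[0,0,0]}]' 8.5; python3 -m inch '[{"delta_pos":[0,0,-1],"rotation":[0,0,0]},{"delta_pos":[0,0,-2],"rotation":[0,0,0]},{"delta_pos":[0,0,-3],"rotation":[0,0,0]},{"delta_pos":[0,0,-3],"rotation":[0,0,0]},{"delta_pos":[0,0,-2],"rotation":[0,0,0]},{"delta_pos":[0,0,-1],"rotation":[0,0,0]},{"delta_pos":[0,0,0],"rotation":[0,0,0]},{"delta_pos":[0,0,0],"rotation":[0,0,0]}]'; python3 g.py .6336 -.28 .2 58.5; python3 - <<'E'
from h import *
v=view('scene'); cv2.imwrite('pics/c12.png',cv2.resize(v.img[120:230,230:390][:,:,::-1],None,fx=4.5,fy=4.5,interpolation=2))
v=view('wrist');save(v,'w12')
E
```

```text
time_s: 31.15
eef_pos: [0.6376, 0.2741, 0.1482]
eef_rot: [0.0, 0.271, 0.962, 0.0]
wrist_force: [1.2, 1.0, -0.1]
opening: 0.994
time_s: 31.95
eef_pos: [0.6371, 0.274, 0.2672]
eef_rot: [-0.001, 0.271, 0.962, -0.0]
wrist_force: [0.6, -0.7, -0.9]
opening: 0.996
t 31.9 yaw 58.50  tilt -0.07,-0.02 deg pos [0.6371 0.274  0.2672] q1,q6 [ 0.24 -0.79] F [ 0.6 -0.7 -0.9] open 0.996
rz to go -0.000  shift cm now: [-28.65 -47.41   6.74]  after turn: [-28.64 -47.42   6.72]
```

View pics/c12.png

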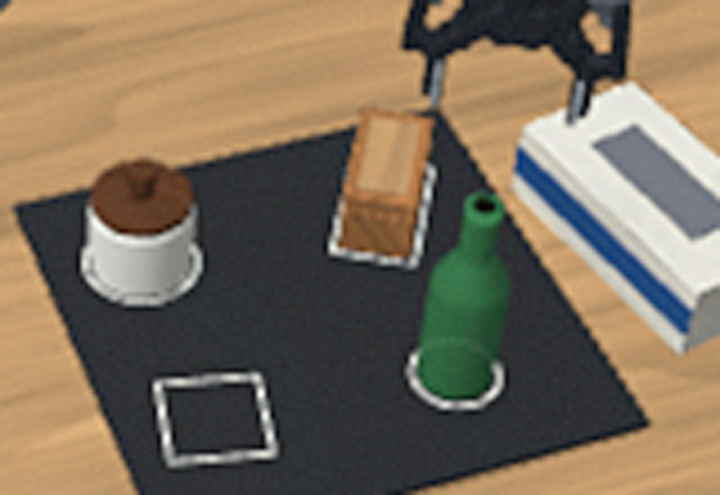

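View pics/w12.png

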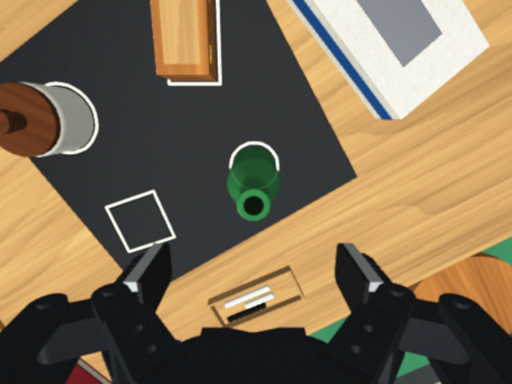

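The bottle stands in its circle. Now the brass candlestick.

```bash
python3 -m inch '[{"delta_pos":[-1.1,-1.9,0],"rotation":[0,0,0]},{"delta_pos":[-1.7,-2.8,0],"rotation":[0,0,0]},{"delta_pos":[-2.2,-3.7,0],"rotation":[0,0,0]},{"delta_pos":[-2.2,-3.7,0],"rotation":[0,0,0]},{"delta_pos":[-2.2,-3.7,0],"rotation":[0,0,0]},{"delta_pos":[-2.2,-3.7,0],"rotation":[0,0,0]},{"delta_pos":[-2.2,-3.7,0],"rotation":[0,0,0]},{"delta_pos":[-2.2,-3.7,0],"rotation":[0,0,0]},{"delta_pos":[-2.2,-3.7,0],"rotation":[0,0,0]},{"delta_pos":[-2.2,-3.7,0],"rotation":[0,0,0]}]'; python3 -m inch '[{"delta_pos":[-2.2,-3.7,0],"rotation":[0,0,0]},{"delta_pos":[-2.2,-3.5,0],"rotation":[0,0,0]},{"delta_pos":[-1.8,-3,2],"rotation":[0,0,0]},{"delta_pos":[-1.3,-1.8,2],"rotation":[0,0,0]},{"delta_pos":[-0.8,-1.1,1.5],"rotation":[0,0,0]},{"delta_pos":[0,0,0.7],"rotation":[0,0,0]},{"delta_pos":[0,0,0],"rotation":[0,0,0]},{"delta_pos":[0,0,0],"rotation":[0,0,0]},{"delta_pos":[0,0,0],"rotation":[0,0,0]}]';  python3 g.py .6336 -.28 .09 58.5; python3 - <<'E'
from h import *
import pickle
v=view('wrist');save(v,'w13',1.5); pickle.dump(v,open('w13.pkl','wb')); print(v.o['eef_pos'], proj(v,[.6336,-.28,.13]))
E
```

```text
time_s: 33.05
eef_pos: [0.6314, -0.1265, 0.2666]
eef_rot: [-0.001, 0.271, 0.962, 0.0]
wrist_force: [0.8, 0.9, 0.2]
opening: 0.998
time_s: 33.95
eef_pos: [0.6355, -0.2789, 0.2077]
eef_rot: [0.001, 0.271, 0.963, -0.0]
wrist_force: [0.2, -0.9, -0.3]
opening: 0.997
t 34.0 yaw 58.60  tilt 0.10,-0.06 deg pos [ 0.6355 -0.2789  0.2077] q1,q6 [-0.58 -1.61] F [ 0.2 -0.9 -0.3] open 0.997
rz to go 0.002  shift cm now: [ 0.13 -0.19 11.77]  after turn: [ 0.1  -0.19 11.77]
[ 0.63548176 -0.27892107  0.20771452] [[250.2419676  202.62626013]]
```

View pics/w13.png

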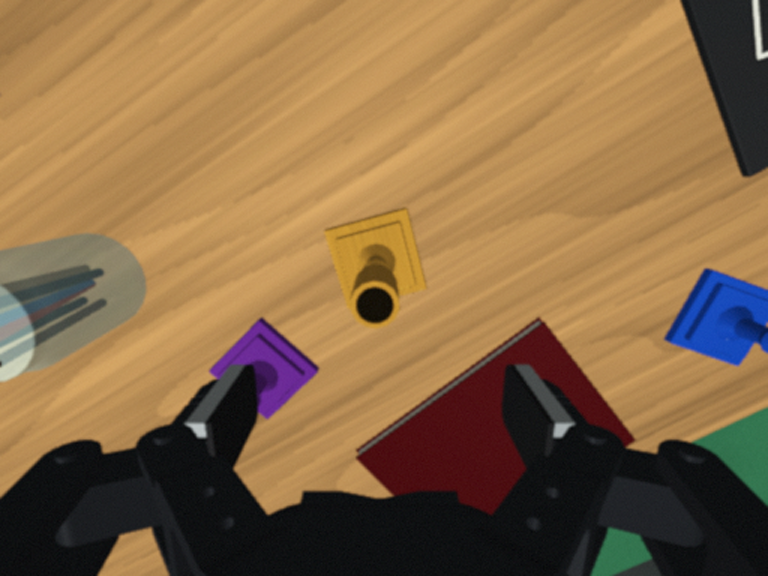

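```bash
python3 - <<'E'
from h import *
import pickle; v=pickle.load(open('w13.pkl','rb'))
cv2.imwrite('pics/w13z.png',cv2.resize(v.img[132:222,205:295][:,:,::-1],(600,600),interpolation=cv2.INTER_CUBIC))
E
```

```text
(no output)
```

View pics/w13z.png

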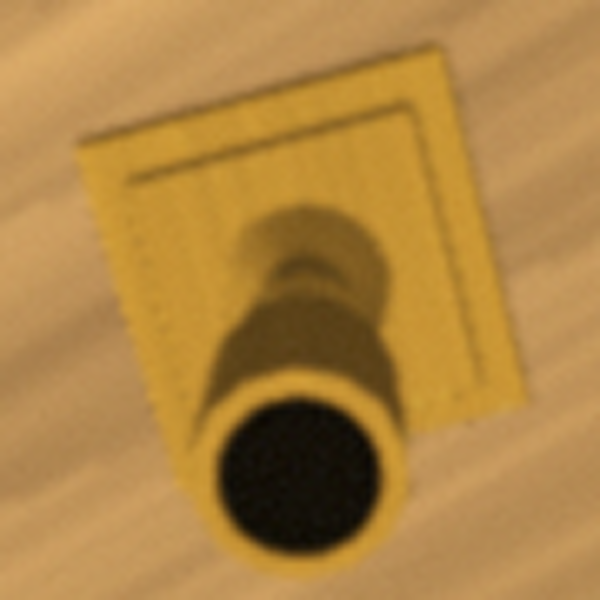

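```bash
python3 - <<'E'
from h import *
import pickle; v=pickle.load(open('w13.pkl','rb'))
px=lambda p:(np.array(p,float)+.5)*90/600-.5+np.array([205,132])
F=cast(v,px([(80,148),(437,46),(525,405)]),.01)
print(F.round(4).tolist(),'ctr',((F[0]+F[2])/2).round(4))
for a,b in((0,1),(1,2)): d=F[b]-F[a]; print(np.linalg.norm(d),np.degrees(np.arctan2(d[1],d[0])))
print(cast(v,px([(301,474)]),.13), v.o['eef_pos'])
E
python3 g.py .634 -.2802 .091 58.5
```

```text
[[0.5916, -0.3034, 0.01], [0.6097, -0.2387, 0.01], [0.6761, -0.2583, 0.01]] ctr [ 0.6339 -0.2808  0.01  ]
0.0672184477066472 74.35802273299446
0.06922159277621291 -16.44868121751209
[[ 0.63341337 -0.28038695  0.13      ]] [ 0.63548176 -0.27892107  0.20771452]
t 34.0 yaw 58.59  tilt 0.11,-0.07 deg pos [ 0.6355 -0.2791  0.2078] q1,q6 [-0.58 -1.61] F [ 1.4 -0.6 -0.1] open 0.997
rz to go 0.002  shift cm now: [ 0.09 -0.17 11.68]  after turn: [ 0.07 -0.17 11.68]
```

```bash
python3 -m inch '[{"delta_pos":[0.09,-0.2,1],"rotation":[0,0,0]},{"delta_pos":[0,0,2],"rotation":[0,0,0]},{"delta_pos":[0,0,2.5],"rotation":[0,0,0]},{"delta_pos":[0,0,2.5],"rotation":[0,0,0]},{"delta_pos":[0,0,2],"rotation":[0,0,0]},{"delta_pos":[0,0,1],"rotation":[0,0,0]},{"delta_pos":[0,0,0.5],"rotation":[0,0,0]},{"delta_pos":[0,0,0],"rotation":[0,0,0]},{"delta_pos":[0,0,0],"rotation":[0,0,0]}]'; python3 g.py .6336 -.2804 .092 58.5
```

```text
time_s: 34.9
eef_pos: [0.6335, -0.2817, 0.0925]
eef_rot: [0.001, 0.271, 0.962, -0.0]
wrist_force: [0.6, 0.5, 0.5]
opening: 0.993
t 34.9 yaw 58.50  tilt 0.09,-0.06 deg pos [ 0.6335 -0.2817  0.0925] q1,q6 [-0.59 -1.61] F [0.6 0.5 0.5] open 0.993
rz to go 0.000  shift cm now: [0.06 0.11 0.05]  after turn: [0.06 0.11 0.05]
```

```bash
python3 -m inch '[{"delta_pos":[0.06,0.1,0],"rotation":[0,0,0]},{"delta_pos":[0,0,0],"rotation":[0,0,0]}]'; python3 g.py .6336 -.2804 .092 58.5; python3 -m inch '[{"delta_pos":[0,0,0],"rotation":[0,0,0]},{"delta_pos":[0,0,0],"rotation":[0,0,0]},{"delta_pos":[0,0,0],"rotation":[0,0,0]},{"delta_pos":[0,0,0],"rotation":[0,0,0]},{"delta_pos":[0,0,0],"rotation":[0,0,0]},{"delta_pos":[0,0,0],"rotation":[0,0,0]},{"delta_pos":[0,0,0],"rotation":[0,0,0]},{"delta_pos":[0,0,0],"rotation":[0,0,0]},{"delta_pos":[0,0,0],"rotation":[0,0,0]},{"delta_pos":[0,0,0],"rotation":[0,0,0]}]' 0;  python3 -m inch '[{"delta_pos":[0,0,0],"rotation":[0,0,0]},{"delta_pos":[0,0,0],"rotation":[0,0,0]}]'; python3 g.py .6336 -.2804 .092 58.5
```

```text
time_s: 35.1
eef_pos: [0.6333, -0.2802, 0.0923]
eef_rot: [0.001, 0.271, 0.962, -0.0]
wrist_force: [-0.4, -0.4, -0.7]
opening: 0.993
t 35.1 yaw 58.51  tilt 0.08,-0.05 deg pos [ 0.6333 -0.2802  0.0923] q1,q6 [-0.59 -1.61] F [-0.4 -0.4 -0.7] open 0.993
rz to go 0.000  shift cm now: [-0.03  0.    0.03]  after turn: [-0.03  0.    0.03]
time_s: 36.1
eef_pos: [0.6328, -0.2804, 0.0914]
eef_rot: [0.0, 0.271, 0.962, -0.0]
wrist_force: [-2.0, -2.1, 2.1]
opening: 0.311
time_s: 36.3
eef_pos: [0.6328, -0.2804, 0.0914]
eef_rot: [0.0, 0.271, 0.962, -0.0]
wrist_force: [-1.1, -1.6, 2.6]
opening: 0.312
t 36.3 yaw 58.50  tilt 0.01,-0.03 deg pos [ 0.6328 -0.2804  0.0914] q1,q6 [-0.59 -1.61] F [-1.1 -1.6  2.6] open 0.312
rz to go -0.000  shift cm now: [-0.07  0.04 -0.06]  after turn: [-0.07  0.04 -0.06]
```

```bash
python3 -m inch '[{"delta_pos":[0,0,-0.3],"rotation":[0,0,0]},{"delta_pos":[0,0,-0.7],"rotation":[0,0,0]},{"delta_pos":[0,0,-1],"rotation":[0,0,0]},{"delta_pos":[0,0,-1.5],"rotation":[0,0,0]},{"delta_pos":[0,0,-1],"rotation":[0,0,0]},{"delta_pos":[0,0,-0.5],"rotation":[0,0,0]},{"delta_pos":[0,0,0],"rotation":[0,0,0]},{"delta_pos":[0,0,0],"rotation":[0,0,0]}]'; python3 g.py .6204 .0814 .142 62; python3 - <<'E'
from h import *
v=view('scene');cv2.imwrite('pics/c14.png',cv2.resize(v.img[120:280,80:300][:,:,::-1],None,fx=3,fy=3,interpolation=2))
E
```

```text
time_s: 37.1
eef_pos: [0.6327, -0.28, 0.1411]
eef_rot: [-0.0, 0.271, 0.962, 0.0]
wrist_force: [-0.6, -0.2, -5.3]
opening: 0.309
t 37.1 yaw 58.50  tilt -0.01,0.01 deg pos [ 0.6327 -0.28    0.1411] q1,q6 [-0.59 -1.61] F [-0.6 -0.2 -5.3] open 0.309
rz to go -0.061  shift cm now: [19.93 30.17 -0.09]  after turn: [18.05 31.33 -0.09]
```

View pics/c14.png

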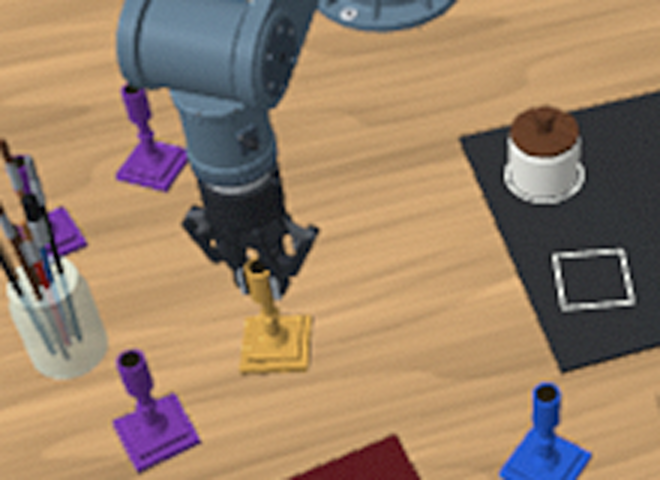

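```bash
python3 -m inch '[{"delta_pos":[0.4,0.6,0],"rotation":[0,0,0]},{"delta_pos":[0.9,1.3,0],"rotation":[0,0,0]},{"delta_pos":[1.3,1.9,0],"rotation":[0,0,0]},{"delta_pos":[1.6,2.4,0],"rotation":[0,0,0]},{"delta_pos":[1.8,2.7,0],"rotation":[0,0,0]},{"delta_pos":[1.8,2.7,0],"rotation":[0,0,0]},{"delta_pos":[1.8,2.7,0],"rotation":[0,0,0]},{"delta_pos":[1.8,2.7,0],"rotation":[0,0,0]},{"delta_pos":[1.8,2.7,0],"rotation":[0,0,0]},{"delta_pos":[1.8,2.7,0],"rotation":[0,0,0]}]'; python3 -m inch '[{"delta_pos":[1.6,2.4,0],"rotation":[0,0,0]},{"delta_pos":[1.4,2.1,0],"rotation":[0,0,0]},{"delta_pos":[1.0,1.6,0],"rotation":[0,0,-0.02]},{"delta_pos":[0.6,0.9,0],"rotation":[0,0,-0.02]},{"delta_pos":[0.3,0.6,0],"rotation":[0,0,-0.021]},{"delta_pos":[0,0,0],"rotation":[0,0,0]},{"delta_pos":[0,0,0],"rotation":[0,0,0]},{"delta_pos":[0,0,0],"rotation":[0,0,0]}]'; python3 g.py .6204 .0814 .11 62
```

```text
time_s: 38.15
eef_pos: [0.6208, -0.0072, 0.1412]
eef_rot: [-0.0, 0.271, 0.963, 0.0]
wrist_force: [0.5, -0.9, -5.6]
opening: 0.312
time_s: 38.95
eef_pos: [0.6195, 0.0787, 0.1412]
eef_rot: [0.0, 0.243, 0.97, -0.0]
wrist_force: [0.1, 0.1, -4.7]
opening: 0.309
t 39.0 yaw 61.92  tilt -0.00,-0.02 deg pos [0.6195 0.0787 0.1412] q1,q6 [-0.06 -1.14] F [ 0.1  0.1 -4.7] open 0.309
rz to go -0.001  shift cm now: [0.05 0.28 3.12]  after turn: [0.04 0.28 3.12]
```

```bash
python3 -m inch '[{"delta_pos":[0.04,0.15,0.6],"rotation":[0,0,0]},{"delta_pos":[0,0.1,1],"rotation":[0,0,0]},{"delta_pos":[0,0,1],"rotation":[0,0,0]},{"delta_pos":[0,0,0.5],"rotation":[0,0,0]},{"delta_pos":[0,0,0.2],"rotation":[0,0,0]},{"delta_pos":[0,0,0],"rotation":[0,0,0]},{"delta_pos":[0,0,0],"rotation":[0,0,0]}]'; python3 g.py .6204 .0814 .1004 62;python3 - <<'E'
from h import *
v=view('side'); cv2.imwrite('pics/s15.png',cv2.resize(v.img[170:260,180:290][:,:,::-1],None,fx=6,fy=6,interpolation=2))
v=view('scene'); cv2.imwrite('pics/c15.png',cv2.resize(v.img[160:250,230:340][:,:,::-1],None,fx=6,fy=6,interpolation=2))
E
```

```text
time_s: 39.65
eef_pos: [0.6205, 0.0821, 0.1085]
eef_rot: [0.0, 0.242, 0.97, 0.0]
wrist_force: [0.5, 0.4, -4.8]
opening: 0.317
t 39.6 yaw 62.00  tilt 0.03,-0.00 deg pos [0.6205 0.0821 0.1085] q1,q6 [-0.06 -1.14] F [ 0.5  0.4 -4.8] open 0.317
rz to go -0.000  shift cm now: [-0.02 -0.07  0.81]  after turn: [-0.02 -0.07  0.81]
```

View pics/s15.png

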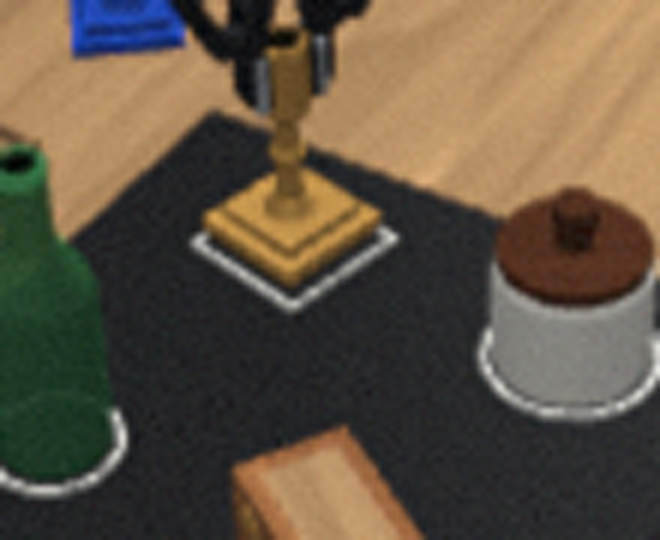

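View pics/c15.png

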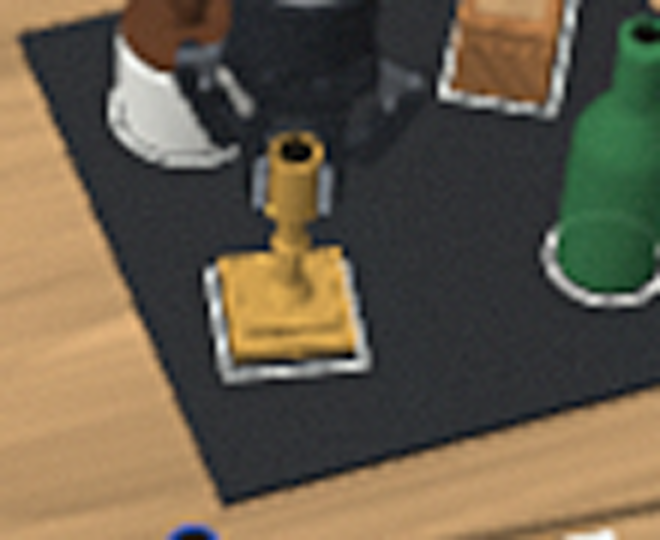

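The foot hovers aligned inside its square, about 8 mm above it. Lowering.

```bash
python3 -m inch '[{"delta_pos":[-0.02,-0.06,0.3],"rotation":[0,0,0]},{"delta_pos":[0,0,0.2],"rotation":[0,0,0]},{"delta_pos":[0,0,0.1],"rotation":[0,0,0]},{"delta_pos":[0,0,0],"rotation":[0,0,0]}]'; python3 -m inch '[{"delta_pos":[0,0,0.08],"rotation":[0,0,0]},{"delta_pos":[0,0,0],"rotation":[0,0,0]}]';python3 -m inch '[{"delta_pos":[0,0,0.07],"rotation":[0,0,0]},{"delta_pos":[0,0,0],"rotation":[0,0,0]}]';python3 -m inch '[{"delta_pos":[0,0,0.05],"rotation":[0,0,0]},{"delta_pos":[0,0,0],"rotation":[0,0,0]}]'
```

```text
time_s: 40.15
eef_pos: [0.6199, 0.0815, 0.1019]
eef_rot: [-0.0, 0.242, 0.97, -0.0]
wrist_force: [-0.3, 0.4, -5.6]
opening: 0.31
time_s: 40.35
eef_pos: [0.6201, 0.0815, 0.1013]
eef_rot: [0.0, 0.242, 0.97, 0.0]
wrist_force: [-0.3, 0.3, -5.8]
opening: 0.31
time_s: 40.55
eef_pos: [0.6201, 0.0815, 0.1006]
eef_rot: [-0.0, 0.242, 0.97, -0.0]
wrist_force: [0.4, -0.7, -5.0]
opening: 0.312
time_s: 40.75
eef_pos: [0.6203, 0.0814, 0.1004]
eef_rot: [0.0, 0.242, 0.97, 0.0]
wrist_force: [-1.0, -0.2, -5.0]
opening: 0.309
```

```bash
python3 -m inch '[{"delta_pos":[0,0,0.05],"rotation":[0,0,0]},{"delta_pos":[0,0,0],"rotation":[0,0,0]}]'; python3 -m inch '[{"delta_pos":[0,0,0.03],"rotation":[0,0,0]},{"delta_pos":[0,0,0],"rotation":[0,0,0]}]'
```

```text
time_s: 40.95
eef_pos: [0.6204, 0.0814, 0.1003]
eef_rot: [0.0, 0.242, 0.97, -0.0]
wrist_force: [-1.0, -0.9, 1.3]
opening: 0.305
time_s: 41.15
eef_pos: [0.6204, 0.0813, 0.1003]
eef_rot: [0.0, 0.242, 0.97, -0.0]
wrist_force: [-4.9, -1.5, 6.4]
opening: 0.312
```

Seated. Releasing, rising and backing off for the final check.

```bash
python3 -m inch '[{"delta_pos":[0,0,0],"rotation":[0,0,0]},{"delta_pos":[0,0,0],"rotation":[0,0,0]},{"delta_pos":[0,0,0],"rotation":[0,0,0]},{"delta_pos":[0,0,0],"rotation":[0,0,0]},{"delta_pos":[0,0,0],"rotation":[0,0,0]},{"delta_pos":[0,0,0],"rotation":[0,0,0]},{"delta_pos":[0,0,0],"rotation":[0,0,0]}]' 8.5; python3 -m inch '[{"delta_pos":[0,0,-1],"rotation":[0,0,0]},{"delta_pos":[0,0,-2],"rotation":[0,0,0]},{"delta_pos":[0,0,-3],"rotation":[0,0,0]},{"delta_pos":[0,0,-3],"rotation":[0,0,0]},{"delta_pos":[0,0,-3],"rotation":[0,0,0]},{"delta_pos":[0,0,-3],"rotation":[0,0,0]},{"delta_pos":[0,0,-3],"rotation":[0,0,0]},{"delta_pos":[0,0,-3],"rotation":[0,0,0]},{"delta_pos":[0,0,-3],"rotation":[0,0,0]},{"delta_pos":[0,0,-1],"rotation":[0,0,0]}]'; python3 -m inch '[{"delta_pos":[-2,-1,0],"rotation":[0,0,0]},{"delta_pos":[-2,-2,0],"rotation":[0,0,0]},{"delta_pos":[-2,-2,0],"rotation":[0,0,0]},{"delta_pos":[0,-2,0],"rotation":[0,0,0]},{"delta_pos":[0,-2,0],"rotation":[0,0,0]},{"delta_pos":[0,0,0],"rotation":[0,0,0]},{"delta_pos":[0,0,0],"rotation":[0,0,0]},{"delta_pos":[0,0,0],"rotation":[0,0,0]}]'; python3 - <<'E'
from h import *
import pickle
v=view('wrist');save(v,'w16',1.5);pickle.dump(v,open('w16.pkl','wb'))
v=view('scene'); save(v,'c16',1.5);pickle.dump(v,open('c16.pkl','wb'))
v=view('side'); save(v,'s16',1.5);pickle.dump(v,open('s16.pkl','wb'))
E
```

```text
time_s: 41.85
eef_pos: [0.6201, 0.0815, 0.0994]
eef_rot: [-0.0, 0.242, 0.97, 0.0]
wrist_force: [-0.6, 0.1, -0.1]
opening: 0.998
time_s: 42.85
eef_pos: [0.6213, 0.0814, 0.3544]
eef_rot: [0.003, 0.242, 0.97, 0.001]
wrist_force: [0.1, -0.3, -0.0]
opening: 0.998
time_s: 43.65
eef_pos: [0.631, -0.0259, 0.3486]
eef_rot: [-0.001, 0.242, 0.97, 0.0]
wrist_force: [-0.0, -0.5, 0.6]
opening: 0.996
```

View pics/w16.png

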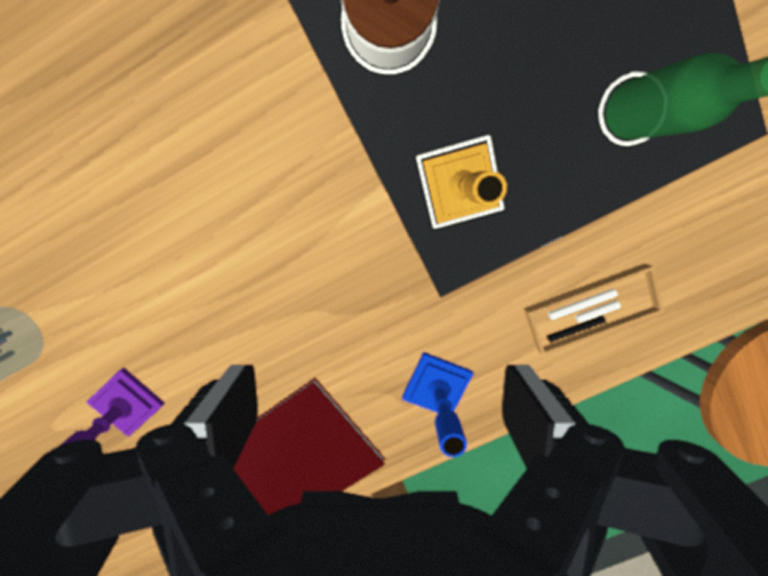

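View pics/c16.png

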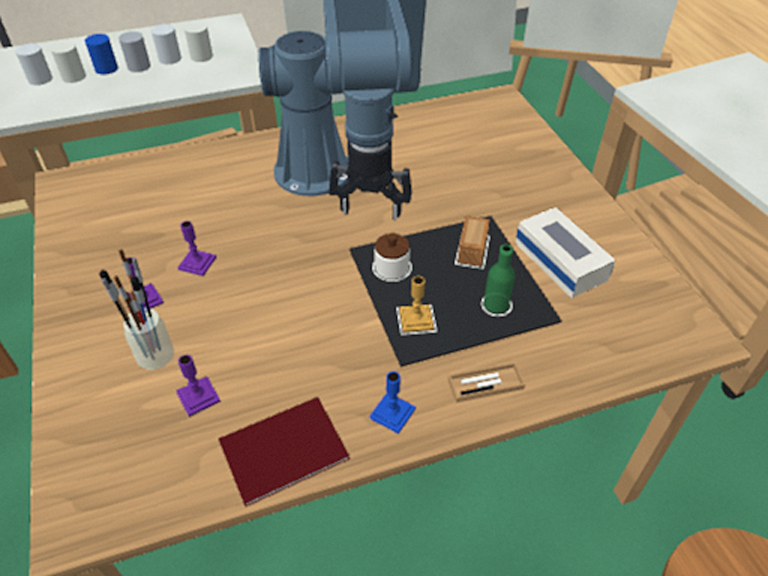

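View pics/s16.png

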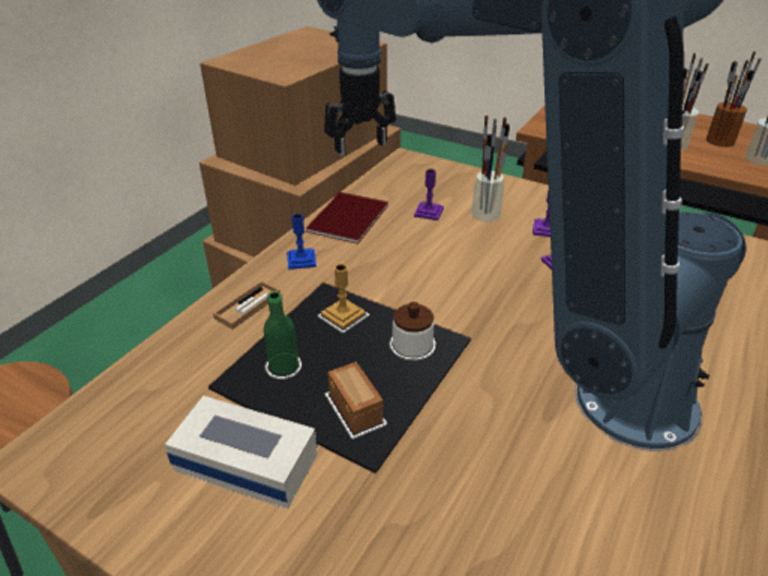

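All four stand in their outlines. One overhead view for a numeric check before handing in.

```bash
python3 -m inch '[{"delta_pos":[1,1,-1],"rotation":[0,0,0]},{"delta_pos":[1.5,2,-1],"rotation":[0,0,0]},{"delta_pos":[1.5,2.5,-1],"rotation":[0,0,0]},{"delta_pos":[1.5,2.5,-1],"rotation":[0,0,0]},{"delta_pos":[1,2.5,-1],"rotation":[0,0,0]},{"delta_pos":[1,2,-1],"rotation":[0,0,0]},{"delta_pos":[0.5,1,0],"rotation":[0,0,0]},{"delta_pos":[0,0,0],"rotation":[0,0,0]},{"delta_pos":[0,0,0],"rotation":[0,0,0]},{"delta_pos":[0,0,0],"rotation":[0,0,0]}]'; python3 - <<'E'
from h import *
import pickle
v=view('wrist');save(v,'w17',1.5);pickle.dump(v,open('w17.pkl','wb'))
def comp(m,P,w=60):
    x,y=proj(v,P)[0].astype(int); m2=np.zeros(m.shape,np.uint8); y0=max(0,y-w);x0=max(0,x-w); m2[y0:y+w,x0:x+w]=m[y0:y+w,x0:x+w]
    cs,_=cv2.findContours(m2,0,cv2.CHAIN_APPROX_NONE); return max(cs,key=cv2.contourArea)[:,0]
H,S,Vv=[v.hsv[...,i] for i in range(3)]
c=comp((Vv<130)&(S>110)&(H<14),[.4439,.0835,.085]); P=cast(v,c,.085)[:,:2].astype(np.float32); print('lid',cv2.minEnclosingCircle(P))
for n,P in(('box',[.4511,.2951,.07]),('bottle lip',[.6377,.274,.189]),('socket',[.6208,.0812,.139])): print(n,'pred px',proj(v,P)[0]*1.5)
E
```

```text
time_s: 44.8
eef_pos: [0.6234, 0.1297, 0.4087]
eef_rot: [-0.001, 0.242, 0.97, -0.0]
wrist_force: [0.3, 0.0, -0.2]
opening: 0.995
lid ((0.4446595311164856, 0.08344272524118423), 0.040868036448955536)
box pred px [444.6630645    5.07693068]
bottle lip pred px [539.01781285 191.23614603]
socket pred px [335.51612307 266.5203963 ]
```

View pics/w17.png

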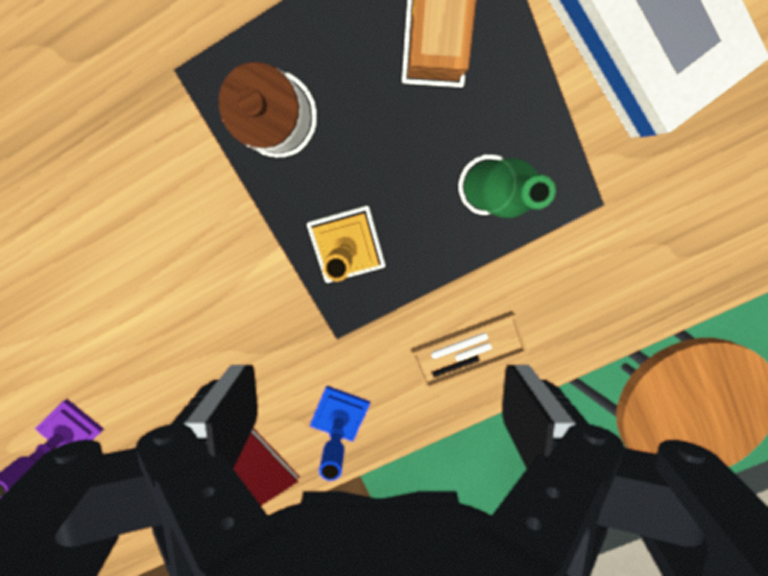

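```bash
python3 - <<'E'
from h import *
import pickle
img=cv2.imread('pics/w4.png'); v=pickle.load(open('w16.pkl','rb'))
T0=np.eye(4);T0[:3,:3]=rq(v.o['eef_rot']).as_matrix();T0[:3,3]=v.o['eef_pos']
W=np.eye(4);W[:3,:3]=v.Rm;W[:3,3]=v.eye; C=np.linalg.inv(T0)@W
T=np.eye(4);T[:3,:3]=rq([.003,.271,.962,.002]).as_matrix();T[:3,3]=[.4539,.2953,.2035]
W=T@C; v.Rm=W[:3,:3]; v.eye=W[:3,3]
h=cv2.cvtColor(img,cv2.COLOR_BGR2HSV); m=((h[...,1]>70)&(h[...,2]>140)).astype(np.uint8); m2=0*m; m2[118:245,210:290]=m[118:245,210:290]
c=max(cv2.findContours(m2,0,cv2.CHAIN_APPROX_NONE)[0],key=cv2.contourArea)[:,0]; print(c.min(0),c.max(0))
r=cv2.minAreaRect(cast(v,c,.07)[:,:2].astype(np.float32)); print(r)
E
```

```text
[220 128] [280 233]
((0.45013242959976196, 0.2952439486980438), (0.059183619916439056, 0.10944259911775589), 58.445457458496094)
```

Box: centre (0.450, 0.295), angle 58.4°, against the outline at (0.451, 0.295), 58.6°. Everything checks out, so I hand in.

```bash
python3 -c "
from bench import hand_in; print(hand_in())"
```

```text
the job is handed in; nothing more can be done
None
```

All four props are back on the board, each upright in its own chalk outline. I handed the job in after about 45 s of the 126 s allowed. I placed the box, pot, bottle and brass candlestick in that order. Each was lowered in small steps until the wrist force showed contact, then released.

**Last checks:**

| Prop | Result |
|---|---|
| Box | Centre within about 1 mm of its outline and 0.2° off its angle, measured just after release |
| Pot | Lid centre within about 1 mm of the circle's centre |
| Bottle | Lip within about 1 px of where it should appear in the wrist view |
| Candlestick | Socket within about 1 px in the wrist view; foot looks square in its outline, though I did not measure its final angle |

The glove carton, the brush jar and the blue and purple look-alikes look untouched in the final pictures; I checked these by eye only. The gripper is open and well above everything.

**One disagreement:** after lifting the bottle, the jaw reading rose slightly (0.304 to 0.314), and the pictures put the lift at about 48 of 50 mm. That could have been a slip of a few millimetres at most. The bottle touched down at the height expected with no slip. No check failed.

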